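# Change the roller in its split pedestal bearings

## Task

Change the roller in the pair of split bearing blocks: lift off both bearing caps and lay them in the tray, move the slim roller out to the empty V-rest, and lay the thick roller in the bearings in its place. Then put each cap back over the studs of its own block, wide cap on the wide block and narrow cap on the narrow one, fully down.

Things in the scene. Friction and masses are not known exactly. Their poses are not given: they have to be found in the camera images.
- bed: Fixed dark steel plate 136 x 196 x 8 mm that carries both bearing blocks. Origin: centre of its underside; y along the roller axis, x across, z up. The roller's seat has its axis along y, 55 mm above the origin, middle over the origin. The blocks' origins lie 55 mm either side of it along y (which block is on which side changes).
- block_wide: Lower half of the wide bearing, 46 mm wide along the roller (y), 132 mm across (x), grey iron, fixed on the bed. Origin: centre of its underside, 8 mm above the table. Split face and bore axis at z = 48 mm; half bore radius 16 mm along y. Two upright studs of 17 mm diameter at x = +-42 mm, rising 30 mm above the split face, the last 6 mm tapered.
- block_narrow: Lower half of the narrow bearing, 30 mm wide along the roller (y); otherwise the same as the wide one: split face and bore axis at z = 48 mm, half bore radius 16 mm along y, two 17 mm studs at x = +-42 mm rising 30 mm above the split face. Origin: centre of its underside, 8 mm above the table.
- cap_wide: Loose grey cap of the wide bearing, 112 (x) x 46 (y, along the roller) mm, 0.55 kg. Origin: centre of its flat underside, on the bore axis. Ears 14 mm thick with 20 mm stud holes at x = +-42 mm; arch of radius 29 mm; on top a grip lug 26 (x) x 40 (y) mm from z = 29 to 52 mm, small brass nipple above it to 61 mm. Symmetric under a half turn.
- cap_narrow: Loose grey cap of the narrow bearing, 112 (x) x 30 (y, along the roller) mm, 0.40 kg. Origin: centre of its flat underside, on the bore axis. Ears 14 mm thick with 20 mm stud holes at x = +-42 mm; arch of radius 29 mm; on top a grip lug 26 (x) x 24 (y) mm from z = 29 to 52 mm, small brass nipple above it to 61 mm. Symmetric under a half turn.
- roller_slim: Loose steel roller in the bearings at the start, 0.70 kg, 190 mm long along its y axis. Origin: on the axis at mid-length. Middle barrel 36 mm diameter, 50 mm long; journals of 30 mm diameter either side out to 90 mm from the middle. May be rolled about its axis.
- roller_thick: Loose steel roller lying in the other V-rest at the start, 0.90 kg, 190 mm long along its y axis. Origin: on the axis at mid-length. Middle barrel 50 mm diameter, 50 mm long; journals of 30 mm diameter either side out to 90 mm from the middle. May be rolled about its axis. In the bearings its barrel stands between the two blocks (7 mm free to the wide one, 15 mm to the narrow one when central).
- rest_a: Fixed dark steel V-rest, 66 (x) x 150 (y) mm foot 8 mm thick, that holds the thick roller at the start. Two 90-degree V supports at y = +-62 mm hold a journal with its axis along y at z = 46 mm. Origin: centre of its underside.
- rest_b: The same V-rest, empty at the start: place for the slim roller. Foot 66 (x) x 150 (y) mm, 8 mm thick; two 90-degree V supports at y = +-62 mm, tops at about z = 46 mm and 42 mm wide at the mouth, hold a 30 mm journal with its axis along y at z = 46 mm. Origin: centre of its underside.
- tray: Fixed shallow aluminium parts tray, 140 (x) x 165 (y) x 20 mm, walls 4 mm, floor 4 mm thick. Origin: centre of its underside. It takes the two caps side by side along y, both lying with their x along the tray's x. (Nearby, not part of the job: a welding electrode holder on a rusty block, 125 mm high, stands on the right behind the rests and tray; carry things higher than that past it.)

How it is judged:
By the outcome, as a careful person would: the job done as asked, in the order asked, and still so for the second after the job is handed in, with the robot touching nothing.
It also fails if it takes over 141 s, if anything falls off the work surface, if the arm or the gripper's body presses on something with over 40 N, if the wrist force passes 120 N, or if a joint passes its speed limit or range.

## Robot

A 6-joint arm with a two-finger parallel gripper is mounted at the origin on a cart in front of the work surface, level with it; the furniture and walls round the work are solid. World frame = base frame: x ahead of the robot, y to its left, z up, the work surface at z = 0. Lengths are in m, angles in rad, forces in N, time in s.
With the tool pointing down it reaches from about 0.35 to 0.775 m from the base axis. Payload 5.5 kg.
Tool frame: the origin (TCP) lies midway between the tips of the shut fingers; the grasp point (between the pads) lies 19 mm behind it (env.hold_point_z is the distance from the TCP to the grasp point, in m); z points along the fingers, y is the line along which they close (so a half turn about z gives the same grasp; the last joint's range is limited). The gripper opens to 85 mm and grips with 20 to 120 N. Pads are 22 mm wide; open, the fingers measure 114 mm over their backs; the gripper's body (76 mm by 85 mm) begins 54 mm behind the grasp point. The pads swing forward as they close: fully open they stand 13 mm farther back than shut.
Start: joints at [1.053, 0.313, 0.046, 1.304, 0, 1.431], TCP at [0.212, 0.534, 0.231] pointing down, gripper open.
Joint ranges: [-2.76, 2.76], [-0.86, 1.69], [-1.03, 1.26], [-2.2, 2.34], [-1.47, 1.5], [-3.14, 3.14]. Speed limits (rad/s): [2.57, 2.57, 3.14, 3.14, 3.14, 3.14].

## Interface

Orientations are given as a unit quaternion [w, x, y, z].
In Python, from workcell import env, read_camera gives the robot as it stands. The module is installed in compiled form; this text tells all that it offers.
- The arm moves only by the tool carry_out, never from a script. Its argument "moves" is a list of rows, each an object of numbers: "tx", "ty", "tz": the shift along the world's x, y, z in cm; "wx", "wy", "wz": the turn, a rotation vector about the world's x, y, z in rad; "claw": the closure, from -1 (fully open) to 1 (shut). A call has 1 to 8 rows; each row shifts and turns the commanded pose from where the row before left it; what a row does not reach is not made up. A row lasts 1/8 s, in which the tool goes at most 62.5 mm and 10.7 degrees, less where a joint would pass 70% of its speed; a pose out of reach is approached as far as the arm can. A call is refused whole if a number of a shift passes 6.25 or a number of a turn 0.188, either way. A call with a gripper value outside its range is refused whole. The fingers move at their own pace and stop on an object; "newtons" is the grip in N (left out, the last holds). Time passes only in rows, so rows that do not move let the fingers close. It gives the time, the measured TCP pose, the force, the opening and the grip force at its end, in the units of the state.
- env.get_state(): the state, without advancing time (a new reading comes with each control period).
- read_camera(name): name is "side" or "top" or "wrist"; returns a dict with "image" (400x640x3 uint8, blue, green, red), "z_map" (400x640 float32, m along the optical axis (not along the pixel's ray), 0 where there is no reading), "fx", "fy", "cx", "cy" (pixels), "k1" (the pictures are not rectified: a ray, as slopes to the right and down, at radius r is drawn at 1 + k1 r^2 times it, then the intrinsics apply), "camera_from_world" (4x4, takes a point from world to camera coordinates); the wrist camera has in their place "hand_eye" (4x4, takes a point from camera to tool coordinates, whose origin is the TCP and whose axes are the flange's). Camera axes: x right, y down, z forward; pixel columns grow to the right and rows downward; lengths in m; the calibration is good to about 2 mm. A picture is of the moment at which its call begins: read the wrist's pose just before it.
- env.hand_in(): hands the job in; it is judged then, once.
The state is a dict: "clock": time; "joint_pos": joint angles; "qvel": joint speeds; "tau": joint torques, N m; "tcp_pos": TCP position; "orientation": TCP orientation; "wrist_force": force on the tool from outside, world axes, zero at the start; "ft_torque": the same for the moment, N m; "finger_gap": finger opening in m; "grip_force": force on a finger pad.
Only numpy, scipy, OpenCV 4.12 (cv2) and the standard library are available. Lean on these libraries where they do the work, as an engineer would, in place of code of your own. Each camera call takes 0.05 s, during which the arm holds its last target. There are 200 camera calls.

## Working session

There is one attempt and no reset: what is moved stays moved. The work goes in short steps, Python scripts to look and compute and a tool call to move; the robot and the scene stay as the last step left them, time stands still between calls to the robot, and variables do not carry over. Pictures are saved under pics/ and viewed, at most 14 in all, crops included, and the job is handed in when it is done.

Besides the shell and the picture viewer there is one more tool, called after ">>>" as a command line: name --argument value ..., lists and objects as JSON in quotes. carry_out: Moves the arm, as the interface text tells. Its arguments: {"type":"object","properties":{"moves":{"type":"array","items":{"type":"object","properties":{"tx":{"type":"number"},"ty":{"type":"number"},"tz":{"type":"number"},"wx":{"type":"number"},"wy":{"type":"number"},"wz":{"type":"number"},"claw":{"type":"number"}}}},"newtons":{"type":"number"}},"required":["moves"]}

```bash
mkdir -p pics; ls; python3 - <<'E'
from workcell import env, read_camera
import cv2, numpy as np
s=env.get_state()
for k,v in s.items(): print(k,np.round(v,4))
print(env.hold_point_z)
for n in ["top","side"]:
    c=read_camera(n); cv2.imwrite(f"pics/{n}0.png",c["image"]); np.savez(f"{n}0.npz",**c)
    print(n,c["fx"],c["fy"],c["cx"],c["cy"],c["k1"]); print(np.round(c["camera_from_world"],4).tolist())
E
```

```text
pics
clock 0.0
joint_pos [1.0534 0.314  0.045  1.3036 0.     1.4312]
qvel [-0.0005  0.0007 -0.0028 -0.0023 -0.0004 -0.0006]
tau [-1.30000e-03 -4.80624e+01  2.98535e+01  1.93000e-02 -1.00000e-04
  0.00000e+00]
tcp_pos [0.2118 0.534  0.2304]
orientation [-3.000e-04  1.878e-01  9.822e-01 -9.000e-04]
wrist_force [-1.3365  0.6755  0.3379]
ft_torque [ 0.003   0.0375 -0.003 ]
grip_force 0.0
finger_gap 0.0856
0.0187
top 362.69092474732054 362.69092474732054 318.735372502277 200.28375432107714 -0.059781331807488784
[[-0.0284, -0.9996, 0.0043, 0.0333], [-0.9939, 0.0278, -0.1072, 0.523], [0.107, -0.0073, -0.9942, 1.0251], [0.0, 0.0, 0.0, 1.0]]
side 377.9844085024004 377.9844085024004 327.30489798106447 201.76840836298274 -0.04634725401826523
[[0.9083, -0.4184, -0.0016, -0.472], [-0.2437, -0.526, -0.8148, 0.2067], [0.3401, 0.7404, -0.5798, 0.7188], [0.0, 0.0, 0.0, 1.0]]
```

View pics/top0.png

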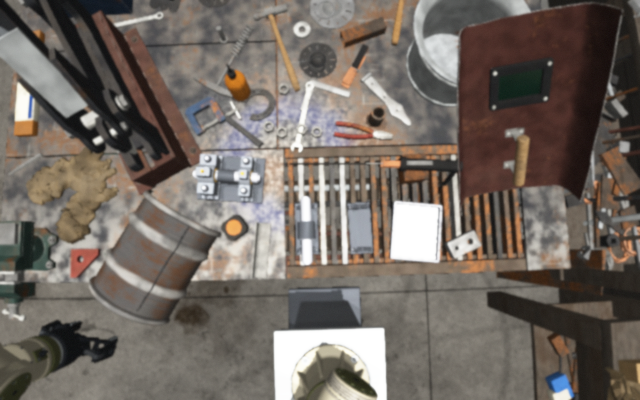

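View pics/side0.png

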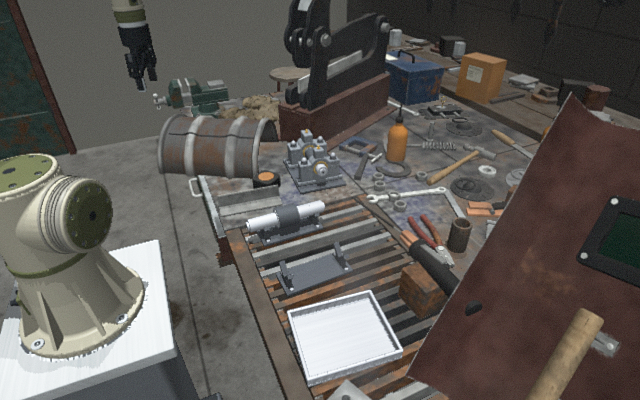

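The top view shows the bed with both caps near (229,177), the thick roller on rest_a near (307,230), empty rest_b near (360,228) and the tray near (416,232). The side view confirms this layout and shows the rusty block to the right, behind the rests.

```bash
cat > h.py <<'E'
import numpy as np, cv2
from scipy.spatial.transform import Rotation as R
from workcell import env, read_camera
def cam(n):
    s=env.get_state(); c=read_camera(n)
    if n=="wrist":
        q=s["orientation"]; T=np.eye(4); T[:3,:3]=R.from_quat([q[1],q[2],q[3],q[0]]).as_matrix(); T[:3,3]=s["tcp_pos"]
        c["wfc"]=T@c["hand_eye"]
    else: c["wfc"]=np.linalg.inv(c["camera_from_world"])
    return c
def slopes(c,uv):
    K=np.array([[c["fx"],0,c["cx"]],[0,c["fy"],c["cy"]],[0,0,1.]])
    return cv2.undistortPoints(np.asarray(uv,float).reshape(-1,1,2),K,np.array([float(c["k1"]),0,0,0,0])).reshape(-1,2)
def cloud(c):
    h,w=c["z_map"].shape; u,v=np.meshgrid(np.arange(w),np.arange(h))
    s=slopes(c,np.stack([u,v],-1).reshape(-1,2)); d=np.c_[s,np.ones(len(s))]*c["z_map"].reshape(-1,1)
    P=d@c["wfc"][:3,:3].T+c["wfc"][:3,3]; P=P.reshape(h,w,3); P[c["z_map"]==0]=np.nan; return P
def plane(c,uv,z):
    s=slopes(c,uv); d=np.c_[s,np.ones(len(s))]@c["wfc"][:3,:3].T; o=c["wfc"][:3,3]
    return o+d*((z-o[2])/d[:,2:])
def pix(c,P):
    i=np.linalg.inv(c["wfc"]); p=np.asarray(P)@i[:3,:3].T+i[:3,3]
    K=np.array([[c["fx"],0,c["cx"]],[0,c["fy"],c["cy"]],[0,0,1.]])
    return cv2.projectPoints(p,np.zeros(3),np.zeros(3),K,np.array([float(c["k1"]),0,0,0,0]))[0].reshape(-1,2)
def rect(P,m):
    r=cv2.minAreaRect((P[m][:,:2]*1000).astype(np.float32)); return np.round(r[0],1),np.round(r[1],1),round(r[2],1),m.sum()
E
python3 - <<'E'
from h import *
c=cam("top");P=cloud(c);np.save("top.npy",P)
im=c["image"]
cv2.imwrite("pics/top1.png",cv2.resize(im[125:275,180:450],None,fx=2.9,fy=2.9,interpolation=cv2.INTER_CUBIC))
for n,(u,v) in dict(bed=(229,195),cap=(210,175),rol=(307,225),rb=(360,228),tray=(416,232),rust=(440,170)).items():print(n,np.round(P[v,u],3))
Z=P[...,2]
def box(n,u0,v0,u1,v1,z0,z1):
    m=np.zeros(Z.shape,bool);m[v0:v1,u0:u1]=1;m&=(Z>z0)&(Z<z1);
    print(n,rect(P,m),np.round(np.median(P[m],0),4))
box("bed/low",185,140,275,210,.004,.014)
box("mid",185,140,275,210,.05,.075)
box("lug",185,140,275,210,.1,.113)
box("thick",285,190,335,270,.035,.09)
box("thickbarrel",285,190,335,270,.0645,.09)
box("restb",340,190,380,265,.004,.06)
box("restbtop",340,190,380,265,.03,.06)
box("tray",382,190,450,275,.01,.03)
E
```

```text
bed [0.549 0.285 0.007]
cap [0.594 0.315 0.099]
rol [0.451 0.053 0.072]
rb [ 0.441 -0.101  0.008]
tray [ 0.424 -0.267  0.004]
rust [ 0.589 -0.314  0.107]
bed/low (array([615.2, 288. ]), array([273.4, 206.8]), 86.7, np.int64(1335)) [0.6251 0.2791 0.0081]
mid (array([601. , 295.6]), array([219.9, 113. ]), 84.7, np.int64(1024)) [0.5933 0.2886 0.069 ]
lug (array([599.5, 284.1]), array([141.4,  27.1]), 84.5, np.int64(220)) [0.5994 0.3214 0.1076]
thick (array([437.8,  57.2]), array([189.5,  51.8]), 0.9, np.int64(899)) [0.4377 0.0573 0.0589]
thickbarrel (array([433.9,  56.7]), array([ 33.3, 124.7]), 89.0, np.int64(204)) [0.4378 0.057  0.0688]
restb (array([457.2, -99.8]), array([ 78.4, 188.5]), 85.9, np.int64(1107)) [ 0.441  -0.0985  0.0081]
restbtop (array([441.7, -99.9]), array([136.8,  52.2]), 3.1, np.int64(128)) [ 0.4412 -0.106   0.0393]
tray (array([ 424.5, -277.5]), array([174.1, 166.8]), 84.6, np.int64(509)) [ 0.4158 -0.2811  0.0212]
```

View pics/top1.png

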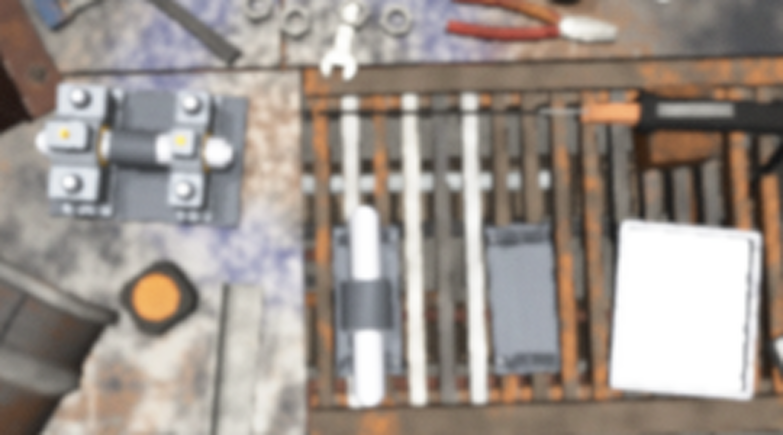

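```bash
python3 - <<'E'
import numpy as np
P=np.load("top.npy")
for u,v in [(155,250),(130,260),(190,235),(235,228),(165,150),(180,160),(100,100)]: print(u,v,np.round(P[v,u],3))
E
```

```text
155 250 [0.394 0.457 0.117]
130 260 [0.369 0.524 0.118]
190 235 [0.432 0.372 0.089]
235 228 [0.45  0.26  0.038]
165 150 [0.65  0.413 0.167]
180 160 [0.639 0.4   0.096]
100 100 [0.701 0.457 0.387]
```

>>> carry_out --moves '[{"tz": 6},{"tz": 3,"tx": 3},{"tx": 4.5,"ty": -3.5,"wz": -0.17},{"tx": 4.5,"ty": -3.5,"wz": -0.17},{"tx": 4.5,"ty": -3.5,"wz": -0.17},{"tx": 4.5,"ty": -3.5,"wz": -0.17},{"tx": 4.5,"ty": -3.5,"wz": -0.17},{"tx": 4.5,"ty": -3.5,"wz": -0.17}]' --newtons 60

```text
invalid input at $.moves[0]: expected keys tx, ty, tz, wx, wy, wz, claw
```

>>> carry_out --moves '[{"tx": 3,"ty": -2,"tz": -2,"wz": -0.17},{"tx": 2,"ty": -2,"tz": -2},{}]'

```text
invalid input at $.moves[0]: expected keys tx, ty, tz, wx, wy, wz, claw
```

```bash
python3 - <<'E'
from h import *
s=env.get_state();print(s["clock"],np.round(s["joint_pos"],3),np.round(s["tcp_pos"],4),np.round(s["orientation"],4))
c=cam("wrist");print(c["fx"],c["k1"],np.round(c["hand_eye"],3).tolist());cv2.imwrite("pics/w1.png",c["image"]);np.savez("w1.npz",**c)
P=cloud(c);Z=P[...,2];print(np.nanmin(P.reshape(-1,3),0),np.nanmax(P.reshape(-1,3),0))
E
```

```text
0.15 [1.053 0.314 0.045 1.304 0.    1.431] [0.2119 0.5341 0.2306] [-2.000e-04  1.878e-01  9.822e-01 -6.000e-04]
306.2950218965886 -0.059572659076622056 [[-0.0, -0.957, -0.29, 0.073], [1.0, 0.0, -0.002, -0.0], [0.002, -0.29, 0.957, -0.143], [0.0, 0.0, 0.0, 1.0]]
[-0.73406639 -1.4019428  -0.86004439] [0.80185528 1.84968538 0.32938819]
```

View pics/w1.png

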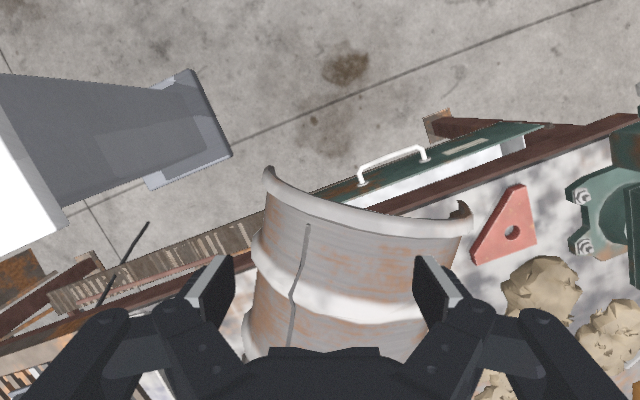

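The wrist picture looks toward tool +x over the drum, with the fingers at the bottom. I'll approach with the camera on the side away from the press.

>>> carry_out --moves '[{"tx": 0,"ty": 0,"tz": 6,"wx": 0,"wy": 0,"wz": 0,"claw": -1},{"tx": 3,"ty": -2,"tz": 4,"wx": 0,"wy": 0,"wz": 0.178,"claw": -1},{"tx": 4,"ty": -3,"tz": 0,"wx": 0,"wy": 0,"wz": 0.178,"claw": -1},{"tx": 4,"ty": -3,"tz": 0,"wx": 0,"wy": 0,"wz": 0.178,"claw": -1},{"tx": 4,"ty": -3,"tz": 0,"wx": 0,"wy": 0,"wz": 0.178,"claw": -1},{"tx": 4,"ty": -3,"tz": 0,"wx": 0,"wy": 0,"wz": 0.178,"claw": -1},{"tx": 4,"ty": -3,"tz": 0,"wx": 0,"wy": 0,"wz": 0.178,"claw": -1},{"tx": 4,"ty": -3,"tz": 0,"wx": 0,"wy": 0,"wz": 0.178,"claw": -1}]' --newtons 60

```text
clock: 1.2
tcp_pos: [0.4832, 0.3333, 0.3312]
orientation: [-0.0, -0.423, 0.906, 0.0]
wrist_force: [0.3, 0.4, 0.4]
finger_gap: 0.0855
grip_force: 0.0
```

>>> carry_out --moves '[{"tx": 4,"ty": -2.4,"tz": 0,"wx": 0,"wy": 0,"wz": 0.178,"claw": -1},{"tx": 4,"ty": -2.4,"tz": -3,"wx": 0,"wy": 0,"wz": 0.178,"claw": -1},{"tx": 4,"ty": 0,"tz": -3,"wx": 0,"wy": 0,"wz": 0.178,"claw": -0.4},{"tx": 0,"ty": 0,"tz": -2,"wx": 0,"wy": 0,"wz": 0.178,"claw": -0.4},{"tx": 0,"ty": 0,"tz": 0,"wx": 0,"wy": 0,"wz": 0,"claw": -0.4},{"tx": 0,"ty": 0,"tz": 0,"wx": 0,"wy": 0,"wz": 0,"claw": -0.4}]'

```text
clock: 1.95
tcp_pos: [0.602, 0.2867, 0.2524]
orientation: [-0.0, 0.71, -0.705, 0.0]
wrist_force: [0.7, 0.4, 0.4]
finger_gap: 0.0599
grip_force: 0.0
```

```bash
cat > st.py <<'E'
from h import *
def st():
    s=env.get_state();q=s["orientation"];M=R.from_quat([q[1],q[2],q[3],q[0]]).as_matrix()
    print(round(s["clock"],2),"q",np.round(s["joint_pos"],2),"tcp",np.round(s["tcp_pos"],4),"yaw",round(np.degrees(np.arctan2(M[1,1],M[0,1])),2),"z",np.round(M[:,2],3),"F",np.round(s["wrist_force"],1),"gap",round(s["finger_gap"],4),"grip",round(s["grip_force"],1))
if __name__=="__main__": st()
E
python3 - <<'E'
from st import *
st();c=cam("wrist");cv2.imwrite("pics/w2.png",c["image"]);np.savez("w2.npz",**c)
P=cloud(c);Z=P[...,2]
N=np.isfinite(Z)&(P[...,0]>.5)&(P[...,0]<.72)&(P[...,1]>.15)&(P[...,1]<.42)
def b(n,z0,z1): m=N&(Z>z0)&(Z<z1); print(n,rect(P,m),np.round(np.median(P[m],0),4))
b("lug",.104,.111);b("nip",.112,.13);b("ears",.067,.0735)
E
```

```text
1.95 q [ 0.32  0.5   0.38  1.45  0.   -1.25] tcp [0.602  0.2867 0.2524] yaw -179.61 z [ 0.001  0.    -1.   ] F [0.7 0.4 0.4] gap 0.0599 grip 0.0
lug (array([612.6, 319.2]), array([218.3,  55.4]), 71.7, np.int64(1683)) [0.6015 0.3196 0.1077]
nip (array([615. , 324.6]), array([210.9,  41.2]), 68.6, np.int64(445)) [0.6465 0.4051 0.1199]
ears (array([603. , 305.7]), array([232.6, 115.7]), 83.5, np.int64(4807)) [0.5989 0.2823 0.07  ]
```

View pics/w2.png

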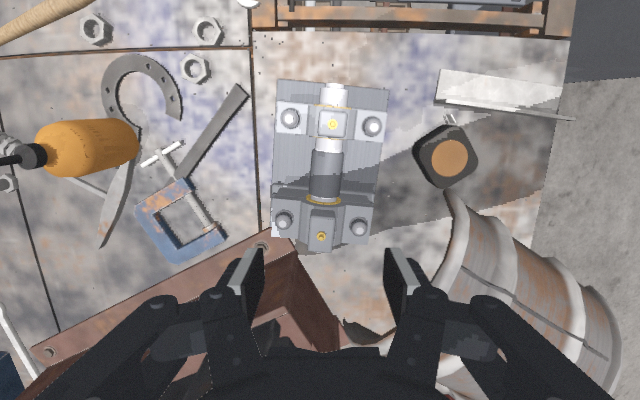

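The picture shows the narrow cap's nipple at (333,124), the wide one's at (321,236), and the bed squared up except for a few degrees. Next I'll measure the caps and bed finely.

```bash
python3 - <<'E'
from st import *
c=dict(np.load("w2.npz"));P=cloud(c);Z=P[...,2]
def b(n,z0,z1,cx,cy,r):
    m=np.isfinite(Z)&(np.hypot(P[...,0]-cx,P[...,1]-cy)<r)&(Z>z0)&(Z<z1)
    print(n,rect(P,m),np.round(np.median(P[m],0),4)); return P[m]
b("lugN",.104,.111,.605,.23,.04);b("lugW",.104,.111,.6,.337,.035)
hsv=cv2.cvtColor(c["image"],cv2.COLOR_BGR2HSV)
ys=(hsv[...,0]>15)&(hsv[...,0]<32)&(hsv[...,1]>140)
uvs=[]
for (u,v) in [(333,124),(321,236)]:
    m=np.zeros(Z.shape,bool);m[v-8:v+8,u-8:u+8]=1;m&=ys
    y,x=np.nonzero(m);print("nip",x.mean(),y.mean(),m.sum(),np.round(plane(c,[[x.mean(),y.mean()]],.115),4),np.round(np.nanmedian(P[m],0),4))
# roller slim barrel / journals
m=np.isfinite(Z)&(P[...,1]>.25)&(P[...,1]<.31)&(np.abs(P[...,0]-.6)<.03)&(Z>.058)&(Z<.08)
print("barrel",rect(P,m),np.nanmax(Z[m]))
m=np.zeros(Z.shape,bool);m[200:260,260:390]=1;m&=(Z>.067)&(Z<.073);print("earsW",rect(P,m))
m=np.zeros(Z.shape,bool);m[95:145,260:400]=1;m&=(Z>.067)&(Z<.073);print("earsN",rect(P,m))
for i,(u,v) in enumerate([(290,118),(372,127),(283,221),(360,229)]):
    m=np.zeros(Z.shape,bool);m[v-14:v+14,u-14:u+14]=1;m&=(Z>.0825)&(Z<.092);print("stud",rect(P,m))
m=np.zeros(Z.shape,bool);m[70:265,262:395]=1;m&=(Z>.0)&(Z<.013)&(np.hypot(P[...,0]-.6,P[...,1]-.29)<.13)
g=hsv[...,2];print(np.percentile(g[m],[10,50,90]))
cv2.imwrite("pics/w2c.png",cv2.resize(c["image"][70:265,250:400],None,fx=3,fy=3,interpolation=cv2.INTER_CUBIC))
E
```

```text
lugN (array([595. , 224.1]), array([23.3, 26. ]), 84.8, np.int64(668)) [0.595  0.2235 0.1077]
lugW (array([604.8, 333.1]), array([39.8, 25.9]), 84.8, np.int64(879)) [0.6046 0.3309 0.1076]
nip nan nan 0 [[nan nan nan]] [nan nan nan]
nip nan nan 0 [[nan nan nan]] [nan nan nan]
barrel (array([604.6, 280.3]), array([63.8, 44.3]), 84.2, np.int64(1753)) 0.07981088706446932
earsW (array([604.6, 332.1]), array([ 49.9, 112.4]), 85.0, np.int64(1776))
earsN (array([595.3, 221.8]), array([114. ,  49.5]), 0.4, np.int64(1541))
stud (array([637.1, 219.5]), array([12.5, 12.9]), 43.6, np.int64(134))
stud (array([553. , 227.4]), array([12.8, 11.9]), 17.2, np.int64(130))
stud (array([646.3, 329.3]), array([11.9, 12.6]), 43.3, np.int64(102))
stud (array([563. , 336.3]), array([12.2, 12.9]), 23.6, np.int64(101))
[116. 181. 194.]<stdin>:12: RuntimeWarning: Mean of empty slice.
  ret = ret.dtype.type(ret / rcount)
  return np.nanmean(a, axis, out=out, keepdims=keepdims)
```

View pics/w2c.png

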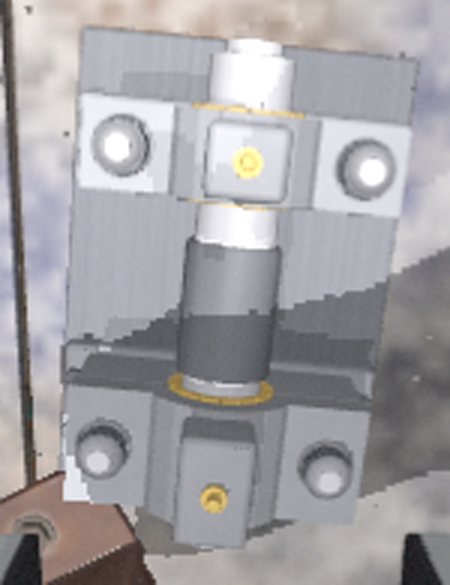

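Both caps and the bed are clear: lugs 26 x 23 and 26 x 40 mm, axis turned −5.2°, bed centre about (0.600, 0.278). While I grasp the narrow cap, I'll measure the tray and rests from the top cloud.

```bash
python3 - <<'E'
from h import *
P=np.load("top.npy");Z=P[...,2];X=P[...,0];Y=P[...,1]
def b(n,z0,z1,x0,x1,y0,y1):
    m=(Z>z0)&(Z<z1)&(X>x0)&(X<x1)&(Y>y0)&(Y<y1);print(n,rect(P,m),np.round(np.median(P[m],0),4))
c=dict(np.load("top0.npz"));w=(c["image"].min(-1)>215)
m=w&(X>.3)&(X<.53)&(Y>-.37)&(Y<-.17);n,l,s,_=cv2.connectedComponentsWithStats(m.astype(np.uint8));k=1+s[1:,4].argmax();print("tray white",rect(P,l==k),s[k])
b("rim",.014,.026,.3,.53,-.37,-.17)
b("restbV",.03,.06,.33,.53,-.16,-.06)
b("restbfoot",.005,.06,.36,.52,-.145,-.055)
b("restaVfoot",.005,.02,.36,.52,.0,.11)
b("thickJ",.055,.068,.33,.55,.03,.09)
b("thickB",.066,.08,.33,.55,.0,.1)
for x0,x1,y0,y1 in [(.5,.56,-.4,-.2),(.56,.65,-.4,-.2),(.3,.5,-.45,-.37),(.5,.65,-.5,-.4),(.5,.65,-.2,.2),(.45,.56,.2,.4),(.5,.7,.36,.42)]:
    m=(X>x0)&(X<x1)&(Y>y0)&(Y<y1);print((x0,x1,y0,y1),np.round(np.nanpercentile(Z[m],[99,100]),3))
E
```

```text
tray white (array([ 428.7, -267.2]), array([150. , 175.5]), 83.2, np.int64(2600)) [ 391  201   51   61 2600]
rim (array([ 424. , -282.5]), array([184.1, 166.8]), 84.6, np.int64(467)) [ 0.4129 -0.2813  0.0216]
restbV (array([441.7, -99.9]), array([136.8,  52.2]), 3.1, np.int64(128)) [ 0.4412 -0.106   0.0393]
restbfoot (array([441.5, -99.5]), array([149.9,  66.3]), 2.3, np.int64(1029)) [ 0.4409 -0.0987  0.0083]
restaVfoot (array([444.2,  57.9]), array([148.5,  65.8]), 0.6, np.int64(368)) [0.4452 0.0418 0.0077]
thickJ (array([437.4,  56.9]), array([ 44.9, 187.4]), 88.6, np.int64(540)) [0.4366 0.0575 0.0595]
thickB (array([437.8,  56.5]), array([33.2, 49.9]), 88.6, np.int64(175)) [0.4374 0.0571 0.0691]
(0.5, 0.56, -0.4, -0.2) [0.101 0.137]
(0.56, 0.65, -0.4, -0.2) [0.175 0.218]
(0.3, 0.5, -0.45, -0.37) [0.032 0.069]
(0.5, 0.65, -0.5, -0.4) [0.215 0.221]
(0.5, 0.65, -0.2, 0.2) [0.106 0.112]
(0.45, 0.56, 0.2, 0.4) [0.123 0.129]
(0.5, 0.7, 0.36, 0.42) [0.221 0.24 ]
```

>>> carry_out --moves '[{"tx": -0.7,"ty": -6.2,"tz": 0,"wx": 0,"wy": 0,"wz": -0.097,"claw": -0.4},{"tx": 0,"ty": 0,"tz": -5,"wx": 0,"wy": 0,"wz": 0,"claw": -0.4},{"tx": 0,"ty": 0,"tz": -5,"wx": 0,"wy": 0,"wz": 0,"claw": -0.4},{"tx": 0,"ty": 0,"tz": -2,"wx": 0,"wy": 0,"wz": 0,"claw": -0.4},{"tx": 0,"ty": 0,"tz": 0,"wx": 0,"wy": 0,"wz": 0,"claw": -0.4},{"tx": 0,"ty": 0,"tz": 0,"wx": 0,"wy": 0,"wz": 0,"claw": -0.4}]'

```text
clock: 2.75
tcp_pos: [0.5963, 0.2251, 0.1337]
orientation: [0.002, -0.675, 0.737, -0.001]
wrist_force: [0.3, 0.1, 0.3]
finger_gap: 0.0597
grip_force: 0.0
```

```bash
python3 - <<'E'
from st import *
st();c=cam("wrist");cv2.imwrite("pics/w3.png",c["image"])
E
```

```text
2.75 q [ 0.24  0.47  0.04  1.14 -0.   -1.25] tcp [0.5963 0.2251 0.1337] yaw 174.97 z [ 0.003  0.001 -1.   ] F [0.3 0.1 0.3] gap 0.0597 grip 0.0
```

View pics/w3.png

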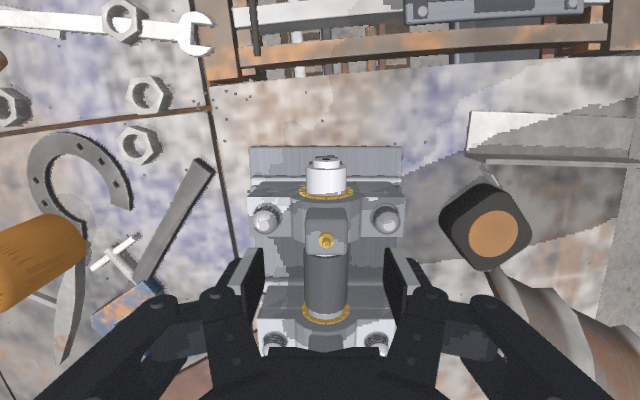

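The view shows the narrow cap's nipple at (326,241) between the fingers, as expected. Lowering and gripping.

>>> carry_out --moves '[{"tx": -0.1,"ty": -0.1,"tz": -2.5,"wx": 0,"wy": 0,"wz": 0,"claw": -0.4},{"tx": 0,"ty": 0,"tz": -2.4,"wx": 0,"wy": 0,"wz": 0,"claw": -0.4},{"tx": 0,"ty": 0,"tz": 0,"wx": 0,"wy": 0,"wz": 0,"claw": -0.4},{"tx": 0,"ty": 0,"tz": 0,"wx": 0,"wy": 0,"wz": 0,"claw": 0.3},{"tx": 0,"ty": 0,"tz": 0,"wx": 0,"wy": 0,"wz": 0,"claw": 1},{"tx": 0,"ty": 0,"tz": 0,"wx": 0,"wy": 0,"wz": 0,"claw": 1},{"tx": 0,"ty": 0,"tz": 0,"wx": 0,"wy": 0,"wz": 0,"claw": 1},{"tx": 0,"ty": 0,"tz": 0,"wx": 0,"wy": 0,"wz": 0,"claw": 1}]' --newtons 60

```text
clock: 3.8
tcp_pos: [0.5954, 0.2239, 0.0844]
orientation: [0.002, -0.675, 0.737, -0.001]
wrist_force: [-0.4, -0.4, 7.3]
finger_gap: 0.0252
grip_force: 61.0
```

```bash
python3 st.py
```

```text
3.8 q [ 0.23  0.5  -0.04  1.03  0.   -1.25] tcp [0.5954 0.2239 0.0844] yaw 174.98 z [ 0.003  0.001 -1.   ] F [-0.4 -0.4  7.3] gap 0.0252 grip 61.0
```

>>> carry_out --moves '[{"tx": 0,"ty": 0,"tz": 1,"wx": 0,"wy": 0,"wz": 0,"claw": 1},{"tx": 0,"ty": 0,"tz": 2,"wx": 0,"wy": 0,"wz": 0,"claw": 1},{"tx": 0,"ty": 0,"tz": 2,"wx": 0,"wy": 0,"wz": 0,"claw": 1},{"tx": 0,"ty": 0,"tz": 4,"wx": 0,"wy": 0,"wz": 0,"claw": 1}]'

```text
clock: 4.3
tcp_pos: [0.5922, 0.223, 0.1708]
orientation: [-0.003, -0.675, 0.737, 0.001]
wrist_force: [0.6, 0.5, -4.7]
finger_gap: 0.0249
grip_force: 60.2
```

```bash
python3 st.py
```

```text
4.3 q [ 0.23  0.45  0.1   1.23 -0.   -1.25] tcp [0.5922 0.223  0.1708] yaw 174.98 z [-0.006 -0.001 -1.   ] F [ 0.6  0.5 -4.7] gap 0.0249 grip 60.2
```

>>> carry_out --moves '[{"tx": -1,"ty": 0,"tz": 5,"wx": 0,"wy": 0,"wz": -0.176,"claw": 1},{"tx": -3,"ty": -3,"tz": 4,"wx": 0,"wy": 0,"wz": -0.176,"claw": 1},{"tx": -3,"ty": -5.2,"tz": 1,"wx": 0,"wy": 0,"wz": -0.176,"claw": 1},{"tx": -3,"ty": -5.2,"tz": 0,"wx": 0,"wy": 0,"wz": -0.176,"claw": 1},{"tx": -2,"ty": -5.2,"tz": 0,"wx": 0,"wy": 0,"wz": -0.176,"claw": 1},{"tx": -1,"ty": -5.2,"tz": 0,"wx": 0,"wy": 0,"wz": -0.176,"claw": 1},{"tx": -1,"ty": -5.2,"tz": 0,"wx": 0,"wy": 0,"wz": -0.176,"claw": 1},{"tx": -1,"ty": -5.2,"tz": 0,"wx": 0,"wy": 0,"wz": -0.176,"claw": 1}]'

```text
clock: 5.3
tcp_pos: [0.4431, -0.1199, 0.2725]
orientation: [-0.0, -0.035, 0.999, 0.0]
wrist_force: [0.6, -0.2, -3.7]
finger_gap: 0.0251
grip_force: 60.4
```

>>> carry_out --moves '[{"tx": -1,"ty": -5.2,"tz": 0,"wx": 0,"wy": 0,"wz": -0.176,"claw": 1},{"tx": 0,"ty": -5.2,"tz": 0,"wx": 0,"wy": 0,"wz": 0,"claw": 1},{"tx": 0,"ty": -4.7,"tz": 0,"wx": 0,"wy": 0,"wz": 0,"claw": 1},{"tx": 0,"ty": 0,"tz": 0,"wx": 0,"wy": 0,"wz": 0,"claw": 1},{"tx": 0,"ty": 0,"tz": 0,"wx": 0,"wy": 0,"wz": 0,"claw": 1}]'

```text
clock: 5.92
tcp_pos: [0.4335, -0.2691, 0.272]
orientation: [-0.001, 0.051, 0.999, 0.001]
wrist_force: [1.0, 0.8, -4.5]
finger_gap: 0.0253
grip_force: 60.7
```

```bash
python3 - <<'E'
from st import *
st();c=cam("wrist");cv2.imwrite("pics/w4.png",c["image"]);np.savez("w4.npz",**c)
E
```

```text
5.92 q [-0.71  0.18 -0.03  1.36  0.   -0.61] tcp [ 0.4335 -0.2691  0.272 ] yaw 84.19 z [-0.001  0.002 -1.   ] F [ 1.   0.8 -4.5] gap 0.0253 grip 60.7
```

View pics/w4.png

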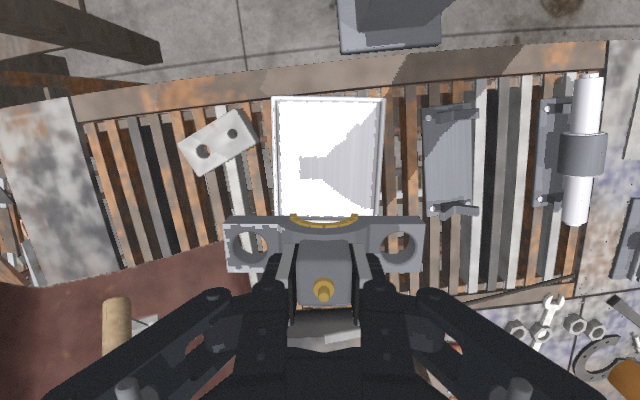

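The view shows the tray's near corners at (272,97) and (385,98), rest_b around (450,160) and the thick roller at (580,150), with the narrow cap held square in the grip.

```bash
python3 - <<'E'
from st import *
c=dict(np.load("w4.npz"));P=cloud(c);Z=P[...,2]
print(np.round(plane(c,[[272,97],[385,98]],.02),4))
U,V=np.meshgrid(np.arange(640),np.arange(400))
def b(n,z0,z1,u0,u1,v0,v1):
    m=(Z>z0)&(Z<z1)&(U>u0)&(U<u1)&(V>v0)&(V<v1);print(n,rect(P,m),np.round(np.median(P[m],0),4))
b("rim",.017,.023,262,395,85,212)
b("rbfoot",.005,.05,410,482,95,225);b("rbtop",.034,.05,410,482,95,225)
b("thickB",.062,.08,540,625,110,190)
b("thickJ",.052,.08,540,625,65,230)
b("rafoot",.005,.05,520,625,65,230)
E
```

```text
[[ 0.3376 -0.3232  0.02  ]
 [ 0.3529 -0.1851  0.02  ]]
rim (array([ 417.7, -263. ]), array([142.5, 148.6]), 83.5, np.int64(1141)) [ 0.3811 -0.2476  0.022 ]
rbfoot (array([ 442.2, -102.4]), array([150.,  66.]), 2.4, np.int64(5512)) [ 0.4388 -0.1033  0.008 ]
rbtop (array([ 442.8, -102. ]), array([136.6,  53.4]), 2.2, np.int64(578)) [ 0.3862 -0.0917  0.0414]
thickB (array([442.5,  54.8]), array([59. , 38.7]), 1.6, np.int64(1168)) [0.4377 0.0494 0.0683]
thickJ (array([439.2,  53.1]), array([ 46., 189.]), 88.5, np.int64(3742)) [0.433  0.0487 0.0595]
rafoot (array([438.9,  51. ]), array([188.9,  60.5]), 1.2, np.int64(4112)) [0.4363 0.0405 0.0081]
```

>>> carry_out --moves '[{"tx": 3.2,"ty": 0,"tz": -3,"wx": 0,"wy": 0,"wz": 0,"claw": 1},{"tx": 0,"ty": 0,"tz": -6,"wx": 0,"wy": 0,"wz": 0,"claw": 1},{"tx": 0,"ty": 0,"tz": -6,"wx": 0,"wy": 0,"wz": 0,"claw": 1},{"tx": 0,"ty": 0,"tz": -4,"wx": 0,"wy": 0,"wz": 0,"claw": 1},{"tx": 0,"ty": 0,"tz": -2.5,"wx": 0,"wy": 0,"wz": 0,"claw": 1},{"tx": 0,"ty": 0,"tz": -1.4,"wx": 0,"wy": 0,"wz": 0,"claw": 1},{"tx": 0,"ty": 0,"tz": 0,"wx": 0,"wy": 0,"wz": 0,"claw": 1},{"tx": 0,"ty": 0,"tz": 0,"wx": 0,"wy": 0,"wz": 0,"claw": 1}]'

```text
clock: 6.98
tcp_pos: [0.4671, -0.2699, 0.0447]
orientation: [0.001, 0.05, 0.999, -0.001]
wrist_force: [0.2, 0.7, -4.2]
finger_gap: 0.0248
grip_force: 60.6
```

>>> carry_out --moves '[{"tx": 0,"ty": 0,"tz": -0.4,"wx": 0,"wy": 0,"wz": 0,"claw": 1},{"tx": 0,"ty": 0,"tz": -0.3,"wx": 0,"wy": 0,"wz": 0,"claw": 1},{"tx": 0,"ty": 0,"tz": 0,"wx": 0,"wy": 0,"wz": 0,"claw": 1},{"tx": 0,"ty": 0,"tz": 0,"wx": 0,"wy": 0,"wz": 0,"claw": 1}]'

```text
clock: 7.48
tcp_pos: [0.4661, -0.2696, 0.0364]
orientation: [0.0, 0.05, 0.999, 0.0]
wrist_force: [-0.6, -0.4, -3.8]
finger_gap: 0.0248
grip_force: 60.7
```

```bash
python3 st.py
```

```text
7.47 q [-0.67  0.38 -0.36  0.83  0.   -0.57] tcp [ 0.4661 -0.2696  0.0364] yaw 84.22 z [ 0.  0. -1.] F [-0.6 -0.4 -3.8] gap 0.0248 grip 60.7
```

>>> carry_out --moves '[{"tx": 0,"ty": 0,"tz": -0.2,"wx": 0,"wy": 0,"wz": 0,"claw": 1},{"tx": 0,"ty": 0,"tz": -0.2,"wx": 0,"wy": 0,"wz": 0,"claw": 1},{"tx": 0,"ty": 0,"tz": 0,"wx": 0,"wy": 0,"wz": 0,"claw": 1},{"tx": 0,"ty": 0,"tz": 0,"wx": 0,"wy": 0,"wz": 0,"claw": 1}]'

```text
clock: 7.98
tcp_pos: [0.4662, -0.2696, 0.0325]
orientation: [0.0, 0.05, 0.999, -0.0]
wrist_force: [-0.4, 0.9, -1.7]
finger_gap: 0.0248
grip_force: 61.2
```

```bash
python3 st.py
```

```text
7.97 q [-0.67  0.39 -0.37  0.82  0.   -0.57] tcp [ 0.4662 -0.2696  0.0325] yaw 84.22 z [ 0. -0. -1.] F [-0.4  0.9 -1.7] gap 0.0248 grip 61.2
```

>>> carry_out --moves '[{"tx": 0,"ty": 0,"tz": 0,"wx": 0,"wy": 0,"wz": 0,"claw": -0.4},{"tx": 0,"ty": 0,"tz": 0,"wx": 0,"wy": 0,"wz": 0,"claw": -0.4},{"tx": 0,"ty": 0,"tz": 0,"wx": 0,"wy": 0,"wz": 0,"claw": -0.4},{"tx": 0,"ty": 0,"tz": 4,"wx": 0,"wy": 0,"wz": 0,"claw": -0.4},{"tx": 0,"ty": 0,"tz": 6,"wx": 0,"wy": 0,"wz": 0,"claw": -0.4},{"tx": 0,"ty": 0,"tz": 6,"wx": 0,"wy": 0,"wz": 0,"claw": -0.4},{"tx": 0,"ty": 3,"tz": 5,"wx": 0,"wy": 0,"wz": 0.176,"claw": -0.4},{"tx": 0,"ty": 5,"tz": 0,"wx": 0,"wy": 0,"wz": 0.176,"claw": -0.4}]'

```text
clock: 8.98
tcp_pos: [0.4686, -0.1912, 0.2471]
orientation: [0.004, -0.127, 0.992, -0.003]
wrist_force: [1.0, 0.4, -0.6]
finger_gap: 0.0599
grip_force: 0.0
```

>>> carry_out --moves '[{"tx": 0,"ty": 6,"tz": 0,"wx": 0,"wy": 0,"wz": 0.176,"claw": -0.4},{"tx": 0,"ty": 6,"tz": 0,"wx": 0,"wy": 0,"wz": 0.176,"claw": -0.4},{"tx": 1,"ty": 6,"tz": 0,"wx": 0,"wy": 0,"wz": 0.176,"claw": -0.4},{"tx": 2,"ty": 5.5,"tz": 0,"wx": 0,"wy": 0,"wz": 0.176,"claw": -0.4},{"tx": 2,"ty": 5.5,"tz": 0,"wx": 0,"wy": 0,"wz": 0.176,"claw": -0.4},{"tx": 2,"ty": 5.5,"tz": 0,"wx": 0,"wy": 0,"wz": 0.176,"claw": -0.4},{"tx": 2,"ty": 5.5,"tz": 0,"wx": 0,"wy": 0,"wz": 0.176,"claw": -0.4},{"tx": 2,"ty": 5,"tz": 0,"wx": 0,"wy": 0,"wz": 0,"claw": -0.4}]'

```text
clock: 9.98
tcp_pos: [0.5766, 0.2627, 0.2424]
orientation: [0.0, -0.676, 0.737, -0.0]
wrist_force: [2.1, -0.4, 0.0]
finger_gap: 0.0596
grip_force: 0.0
```

>>> carry_out --moves '[{"tx": 2,"ty": 5,"tz": 0,"wx": 0,"wy": 0,"wz": 0,"claw": -0.4},{"tx": 0.9,"ty": 2.3,"tz": -5,"wx": 0,"wy": 0,"wz": 0,"claw": -0.4},{"tx": 0,"ty": 0,"tz": -5,"wx": 0,"wy": 0,"wz": 0,"claw": -0.4},{"tx": 0,"ty": 0,"tz": 0,"wx": 0,"wy": 0,"wz": 0,"claw": -0.4},{"tx": 0,"ty": 0,"tz": 0,"wx": 0,"wy": 0,"wz": 0,"claw": -0.4}]'

```text
clock: 10.6
tcp_pos: [0.6059, 0.3335, 0.1443]
orientation: [0.001, -0.675, 0.738, -0.0]
wrist_force: [-0.2, -0.3, -0.0]
finger_gap: 0.0598
grip_force: 0.0
```

```bash
cat > bed.py <<'E'
from st import *
st();c=cam("wrist");P=cloud(c);Z=P[...,2]
def b(n,z0,z1,cx,cy,r):
    m=np.isfinite(Z)&(np.hypot(P[...,0]-cx,P[...,1]-cy)<r)&(Z>z0)&(Z<z1)
    if m.sum()>5: print(n,rect(P,m),np.round(np.median(P[m],0),4))
b("lugN",.103,.111,.595,.224,.035);b("lugW",.103,.111,.605,.333,.035)
for x,y in [(.637,.2195),(.553,.2274),(.6463,.3293),(.563,.3363)]: b("stud",.0825,.092,x,y,.012)
E
python3 bed.py
```

```text
10.6 q [ 0.39  0.57  0.24  1.23  0.   -1.1 ] tcp [0.6059 0.3335 0.1443] yaw 174.96 z [ 0.002  0.001 -1.   ] F [-0.2 -0.3 -0. ] gap 0.0598 grip 0.0
lugW (array([604.6, 333. ]), array([39.4, 25.9]), 84.0, np.int64(2271)) [0.6046 0.3305 0.1077]
stud (array([636.9, 220.3]), array([13.9, 13.4]), 7.8, np.int64(381)) [0.6363 0.2207 0.0851]
stud (array([553.5, 228.2]), array([13.7, 13.1]), 4.7, np.int64(377)) [0.554  0.2283 0.085 ]
stud (array([646.2, 329.1]), array([12.9, 12.9]), 82.5, np.int64(246)) [0.6458 0.329  0.0849]
stud (array([563.2, 337.1]), array([12.6, 13. ]), 40.1, np.int64(238)) [0.5634 0.3364 0.0852]
```

Consistent with the first measurement. Gripping the wide cap.

>>> carry_out --moves '[{"tx": -0.1,"ty": 0,"tz": -3.5,"wx": 0,"wy": 0,"wz": 0,"claw": -0.4},{"tx": 0,"ty": 0,"tz": -2.4,"wx": 0,"wy": 0,"wz": 0,"claw": -0.4},{"tx": 0,"ty": 0,"tz": 0,"wx": 0,"wy": 0,"wz": 0,"claw": -0.4},{"tx": 0,"ty": 0,"tz": 0,"wx": 0,"wy": 0,"wz": 0,"claw": 0.3},{"tx": 0,"ty": 0,"tz": 0,"wx": 0,"wy": 0,"wz": 0,"claw": 1},{"tx": 0,"ty": 0,"tz": 0,"wx": 0,"wy": 0,"wz": 0,"claw": 1},{"tx": 0,"ty": 0,"tz": 0,"wx": 0,"wy": 0,"wz": 0,"claw": 1},{"tx": 0,"ty": 0,"tz": 0,"wx": 0,"wy": 0,"wz": 0,"claw": 1}]'

```text
clock: 11.65
tcp_pos: [0.6055, 0.334, 0.0862]
orientation: [0.002, -0.675, 0.737, -0.001]
wrist_force: [-1.0, -0.8, 6.2]
finger_gap: 0.0248
grip_force: 61.1
```

```bash
python3 st.py
```

```text
11.65 q [ 0.39  0.6   0.14  1.1  -0.   -1.1 ] tcp [0.6055 0.334  0.0862] yaw 174.98 z [ 0.004  0.002 -1.   ] F [-1.  -0.8  6.2] gap 0.0248 grip 61.1
```

>>> carry_out --moves '[{"tx": 0,"ty": 0,"tz": 1,"wx": 0,"wy": 0,"wz": 0,"claw": 1},{"tx": 0,"ty": 0,"tz": 2,"wx": 0,"wy": 0,"wz": 0,"claw": 1},{"tx": 0,"ty": 0,"tz": 2,"wx": 0,"wy": 0,"wz": 0,"claw": 1},{"tx": 0,"ty": 0,"tz": 4,"wx": 0,"wy": 0,"wz": 0,"claw": 1}]'

```text
clock: 12.15
tcp_pos: [0.6024, 0.3327, 0.1716]
orientation: [-0.003, -0.675, 0.737, 0.001]
wrist_force: [1.1, 0.3, -4.2]
finger_gap: 0.0249
grip_force: 59.7
```

```bash
python3 st.py
```

```text
12.15 q [ 0.39  0.56  0.29  1.3   0.   -1.1 ] tcp [0.6024 0.3327 0.1716] yaw 174.98 z [-0.006 -0.002 -1.   ] F [ 1.1  0.3 -4.2] gap 0.0249 grip 59.7
```

>>> carry_out --moves '[{"tx": -1,"ty": 0,"tz": 5,"wx": 0,"wy": 0,"wz": -0.176,"claw": 1},{"tx": -2,"ty": -4,"tz": 4,"wx": 0,"wy": 0,"wz": -0.176,"claw": 1},{"tx": -2,"ty": -5.5,"tz": 1,"wx": 0,"wy": 0,"wz": -0.176,"claw": 1},{"tx": -2,"ty": -5.5,"tz": 0,"wx": 0,"wy": 0,"wz": -0.176,"claw": 1},{"tx": -2,"ty": -5.5,"tz": 0,"wx": 0,"wy": 0,"wz": -0.176,"claw": 1},{"tx": -2,"ty": -5.5,"tz": 0,"wx": 0,"wy": 0,"wz": -0.176,"claw": 1},{"tx": -2,"ty": -5.5,"tz": 0,"wx": 0,"wy": 0,"wz": -0.176,"claw": 1},{"tx": -2,"ty": -5.5,"tz": 0,"wx": 0,"wy": 0,"wz": -0.176,"claw": 1}]'

```text
clock: 13.15
tcp_pos: [0.4528, -0.0379, 0.2735]
orientation: [-0.0, -0.035, 0.999, -0.0]
wrist_force: [0.4, -1.3, -3.6]
finger_gap: 0.0246
grip_force: 60.0
```

>>> carry_out --moves '[{"tx": -2,"ty": -5.5,"tz": 0,"wx": 0,"wy": 0,"wz": -0.176,"claw": 1},{"tx": -2,"ty": -5.5,"tz": 0,"wx": 0,"wy": 0,"wz": 0,"claw": 1},{"tx": -2,"ty": -5.5,"tz": 0,"wx": 0,"wy": 0,"wz": 0,"claw": 1},{"tx": 0,"ty": -5.8,"tz": 0,"wx": 0,"wy": 0,"wz": 0,"claw": 1},{"tx": 0,"ty": 0,"tz": -5,"wx": 0,"wy": 0,"wz": 0,"claw": 1},{"tx": 0,"ty": 0,"tz": -5,"wx": 0,"wy": 0,"wz": 0,"claw": 1},{"tx": 0,"ty": 0,"tz": 0,"wx": 0,"wy": 0,"wz": 0,"claw": 1},{"tx": 0,"ty": 0,"tz": 0,"wx": 0,"wy": 0,"wz": 0,"claw": 1}]'

```text
clock: 14.15
tcp_pos: [0.3949, -0.26, 0.1751]
orientation: [0.001, 0.05, 0.999, -0.001]
wrist_force: [1.0, -0.7, -3.6]
finger_gap: 0.025
grip_force: 60.9
```

```bash
python3 st.py
```

```text
14.15 q [-0.75  0.14 -0.32  1.11  0.   -0.65] tcp [ 0.3949 -0.26    0.1751] yaw 84.24 z [ 0.001 -0.001 -1.   ] F [ 1.  -0.7 -3.6] gap 0.025 grip 60.9
```

>>> carry_out --moves '[{"tx": -0.2,"ty": 0,"tz": -5,"wx": 0,"wy": 0,"wz": 0,"claw": 1},{"tx": 0,"ty": 0,"tz": -5,"wx": 0,"wy": 0,"wz": 0,"claw": 1},{"tx": 0,"ty": 0,"tz": -2.5,"wx": 0,"wy": 0,"wz": 0,"claw": 1},{"tx": 0,"ty": 0,"tz": -1.2,"wx": 0,"wy": 0,"wz": 0,"claw": 1},{"tx": 0,"ty": 0,"tz": -0.3,"wx": 0,"wy": 0,"wz": 0,"claw": 1},{"tx": 0,"ty": 0,"tz": 0,"wx": 0,"wy": 0,"wz": 0,"claw": 1},{"tx": 0,"ty": 0,"tz": 0,"wx": 0,"wy": 0,"wz": 0,"claw": 1}]'

```text
clock: 15.02
tcp_pos: [0.393, -0.2603, 0.0346]
orientation: [0.001, 0.05, 0.999, -0.001]
wrist_force: [-0.7, 0.1, -4.8]
finger_gap: 0.025
grip_force: 60.8
```

```bash
python3 st.py
```

```text
15.03 q [-0.76  0.27 -0.53  0.76  0.   -0.65] tcp [ 0.393  -0.2603  0.0346] yaw 84.23 z [ 0.002 -0.002 -1.   ] F [-0.7  0.1 -4.8] gap 0.025 grip 60.8
```

>>> carry_out --moves '[{"tx": 0,"ty": 0,"tz": -0.1,"wx": 0,"wy": 0,"wz": 0,"claw": 1},{"tx": 0,"ty": 0,"tz": 0,"wx": 0,"wy": 0,"wz": 0,"claw": 1},{"tx": 0,"ty": 0,"tz": 0,"wx": 0,"wy": 0,"wz": 0,"claw": 1}]'

```text
clock: 15.4
tcp_pos: [0.3929, -0.2602, 0.0341]
orientation: [0.001, 0.05, 0.999, -0.001]
wrist_force: [-1.1, 1.7, 6.8]
finger_gap: 0.0246
grip_force: 62.5
```

```bash
python3 st.py
```

```text
15.4 q [-0.76  0.27 -0.53  0.76  0.   -0.65] tcp [ 0.3929 -0.2602  0.0341] yaw 84.23 z [ 0.002 -0.002 -1.   ] F [-1.1  1.7  6.8] gap 0.0246 grip 62.5
```

>>> carry_out --moves '[{"tx": 0,"ty": 0,"tz": 0,"wx": 0,"wy": 0,"wz": 0,"claw": -0.4},{"tx": 0,"ty": 0,"tz": 0,"wx": 0,"wy": 0,"wz": 0,"claw": -0.4},{"tx": 0,"ty": 0,"tz": 0,"wx": 0,"wy": 0,"wz": 0,"claw": -0.4},{"tx": 0,"ty": 0,"tz": 4,"wx": 0,"wy": 0,"wz": 0,"claw": -0.4},{"tx": 0,"ty": 0,"tz": 6,"wx": 0,"wy": 0,"wz": 0,"claw": -0.4},{"tx": 0,"ty": 0,"tz": 6,"wx": 0,"wy": 0,"wz": 0,"claw": -0.4},{"tx": 1,"ty": 3,"tz": 5,"wx": 0,"wy": 0,"wz": 0.176,"claw": -0.4},{"tx": 2,"ty": 5,"tz": 0,"wx": 0,"wy": 0,"wz": 0.176,"claw": -0.4}]'

```text
clock: 16.4
tcp_pos: [0.4245, -0.1812, 0.2468]
orientation: [0.003, -0.126, 0.992, -0.003]
wrist_force: [1.7, -0.4, -0.6]
finger_gap: 0.0596
grip_force: 0.0
```

>>> carry_out --moves '[{"tx": 2,"ty": 5,"tz": 0,"wx": 0,"wy": 0,"wz": 0.176,"claw": -0.4},{"tx": 2,"ty": 5,"tz": 0,"wx": 0,"wy": 0,"wz": 0.176,"claw": -0.4},{"tx": 2,"ty": 5,"tz": 0,"wx": 0,"wy": 0,"wz": 0.176,"claw": -0.4},{"tx": 2,"ty": 5,"tz": 0,"wx": 0,"wy": 0,"wz": 0.176,"claw": -0.4},{"tx": 2,"ty": 5,"tz": 0,"wx": 0,"wy": 0,"wz": 0.176,"claw": -0.4},{"tx": 2,"ty": 5,"tz": 0,"wx": 0,"wy": 0,"wz": 0.176,"claw": -0.4},{"tx": 2,"ty": 5,"tz": 0,"wx": 0,"wy": 0,"wz": 0.176,"claw": -0.4},{"tx": 2,"ty": 5,"tz": 0,"wx": 0,"wy": 0,"wz": 0,"claw": -0.4}]'

```text
clock: 17.4
tcp_pos: [0.5826, 0.2222, 0.2421]
orientation: [-0.0, -0.676, 0.737, -0.0]
wrist_force: [1.8, -1.6, -0.0]
finger_gap: 0.0596
grip_force: 0.0
```

>>> carry_out --moves '[{"tx": 1.7,"ty": 5.8,"tz": 0,"wx": 0,"wy": 0,"wz": 0,"claw": -0.4},{"tx": 0,"ty": 0,"tz": 0,"wx": 0,"wy": 0,"wz": 0,"claw": -0.4},{"tx": 0,"ty": 0,"tz": 0,"wx": 0,"wy": 0,"wz": 0,"claw": -0.4}]'

```text
clock: 17.77
tcp_pos: [0.5988, 0.2785, 0.2415]
orientation: [-0.001, -0.676, 0.737, 0.0]
wrist_force: [-0.2, 0.1, -0.2]
finger_gap: 0.0603
grip_force: 0.0
```

```bash
cat > rol.py <<'E'
from st import *
st();c=cam("wrist");P=cloud(c);Z=P[...,2];G=cv2.cvtColor(c["image"],cv2.COLOR_BGR2GRAY)
t=np.radians(-5.1);C=np.array([.600,.2783]);ex=np.array([np.cos(t),np.sin(t)]);ey=np.array([-ex[1],ex[0]])
a=(P[...,:2]-C)@ex;b=(P[...,:2]-C)@ey
# roller: top line of journal / barrel
for z0,z1,n in [(.0672,.085,"barrel top"),(.062,.085,"roller")]:
    m=(abs(a)<.03)&(abs(b)<.12)&(Z>z0)&(Z<z1)
    if m.sum()>5: print(n,m.sum(),"a",np.round(np.percentile(a[m],[2,50,98])*1e3,1),"b",np.round(np.percentile(b[m],[1,50,99])*1e3,1),"z",np.round(np.percentile(Z[m],[50,98]),4))
d=[]
for x,y in [(.042,-.055),(-.042,-.055),(.042,.055),(-.042,.055)]:
    m=(np.hypot(a-x,b-y)<.013)&(Z>.0825)&(Z<.092); d.append(np.r_[a[m].min()+a[m].max(),b[m].min()+b[m].max()]/2*1e3)
print(np.round(d,1))
E
python3 rol.py; python3 -c "
from st import *
c=cam('wrist');cv2.imwrite('pics/w5.png',c['image'])"
```

```text
17.77 q [ 0.31  0.49  0.33  1.42 -0.   -1.17] tcp [0.5988 0.2785 0.2415] yaw 175.02 z [-0.001 -0.001 -1.   ] F [-0.2  0.1 -0.2] gap 0.0603 grip 0.0
barrel top 2912 a [-11.3  -0.5  11. ] b [-87.2  -6.9  88.3] z [0.0694 0.0732]
roller 4335 a [-14.2  -0.5  14.1] b [-90.3  -8.9  89.6] z [0.0685 0.073 ]
[[ 41.4 -54.8]
 [-42.1 -54.5]
 [ 41.8  54.4]
 [-42.2  54.4]]
```

View pics/w5.png

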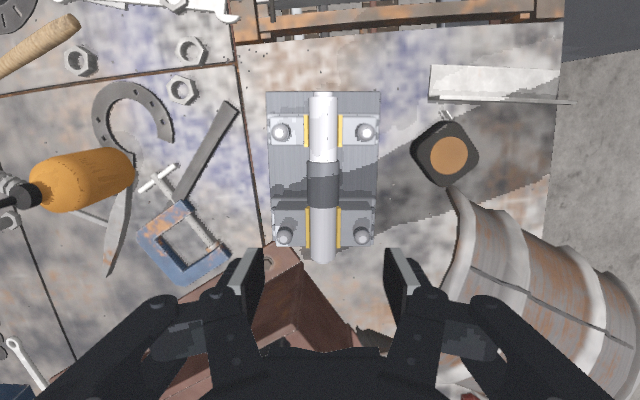

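The picture shows both caps off, and the slim roller seated and central at about (323,180). Gripping its barrel.

>>> carry_out --moves '[{"tx": 0.1,"ty": 0,"tz": -6,"wx": 0,"wy": 0,"wz": 0,"claw": -0.4},{"tx": 0,"ty": 0,"tz": -6,"wx": 0,"wy": 0,"wz": 0,"claw": -0.4},{"tx": 0,"ty": 0,"tz": -4,"wx": 0,"wy": 0,"wz": 0,"claw": -0.4},{"tx": 0,"ty": 0,"tz": -3,"wx": 0,"wy": 0,"wz": 0,"claw": -0.4},{"tx": 0,"ty": 0,"tz": -1.5,"wx": 0,"wy": 0,"wz": 0,"claw": -0.4},{"tx": 0,"ty": 0,"tz": 0,"wx": 0,"wy": 0,"wz": 0,"claw": -0.4},{"tx": 0,"ty": 0,"tz": 0,"wx": 0,"wy": 0,"wz": 0,"claw": 0},{"tx": 0,"ty": 0,"tz": 0,"wx": 0,"wy": 0,"wz": 0,"claw": 1}]' --newtons 80

```text
clock: 18.88
tcp_pos: [0.5998, 0.2788, 0.0398]
orientation: [0.0, -0.676, 0.737, 0.0]
wrist_force: [-4.9, -0.4, 8.5]
finger_gap: 0.0339
grip_force: 79.5
```

>>> carry_out --moves '[{"tx": 0,"ty": 0,"tz": 0,"wx": 0,"wy": 0,"wz": 0,"claw": 1},{"tx": 0,"ty": 0,"tz": 0,"wx": 0,"wy": 0,"wz": 0,"claw": 1},{"tx": 0,"ty": 0,"tz": 0,"wx": 0,"wy": 0,"wz": 0,"claw": 1}]'

```text
clock: 19.25
tcp_pos: [0.5998, 0.2788, 0.0398]
orientation: [0.0, -0.676, 0.737, 0.0]
wrist_force: [-4.7, -1.4, 7.3]
finger_gap: 0.0339
grip_force: 79.5
```

```bash
python3 st.py
```

```text
19.25 q [ 0.31  0.59 -0.01  0.97  0.   -1.17] tcp [0.5998 0.2788 0.0398] yaw 175.01 z [ 0.001  0.001 -1.   ] F [-4.7 -1.4  7.3] gap 0.0339 grip 79.5
```

>>> carry_out --moves '[{"tx": 0,"ty": 0,"tz": 1.5,"wx": 0,"wy": 0,"wz": 0,"claw": 1},{"tx": 0,"ty": 0,"tz": 4,"wx": 0,"wy": 0,"wz": 0,"claw": 1},{"tx": 0,"ty": 0,"tz": 5,"wx": 0,"wy": 0,"wz": 0,"claw": 1},{"tx": 0,"ty": 0,"tz": 5,"wx": 0,"wy": 0,"wz": 0,"claw": 1},{"tx": 0,"ty": -2,"tz": 4.5,"wx": 0,"wy": 0,"wz": -0.1,"claw": 1},{"tx": -1,"ty": -4,"tz": 0,"wx": 0,"wy": 0,"wz": -0.15,"claw": 1},{"tx": -2,"ty": -5,"tz": 0,"wx": 0,"wy": 0,"wz": -0.17,"claw": 1},{"tx": -2,"ty": -5,"tz": 0,"wx": 0,"wy": 0,"wz": -0.17,"claw": 1}]'

```text
clock: 20.25
tcp_pos: [0.5494, 0.1172, 0.2378]
orientation: [0.0, -0.43, 0.903, -0.0]
wrist_force: [1.6, -1.0, -6.5]
finger_gap: 0.0338
grip_force: 81.1
```

>>> carry_out --moves '[{"tx": -2,"ty": -5,"tz": 0,"wx": 0,"wy": 0,"wz": -0.17,"claw": 1},{"tx": -2,"ty": -5,"tz": 0,"wx": 0,"wy": 0,"wz": -0.17,"claw": 1},{"tx": -2,"ty": -4,"tz": 0,"wx": 0,"wy": 0,"wz": -0.17,"claw": 1},{"tx": -2,"ty": -4,"tz": 0,"wx": 0,"wy": 0,"wz": -0.17,"claw": 1},{"tx": -1.8,"ty": -3,"tz": 0,"wx": 0,"wy": 0,"wz": -0.17,"claw": 1},{"tx": -1,"ty": -1.1,"tz": 0,"wx": 0,"wy": 0,"wz": 0,"claw": 1},{"tx": 0,"ty": 0,"tz": 0,"wx": 0,"wy": 0,"wz": 0,"claw": 1},{"tx": 0,"ty": 0,"tz": 0,"wx": 0,"wy": 0,"wz": 0,"claw": 1}]'

```text
clock: 21.25
tcp_pos: [0.4426, -0.1019, 0.2376]
orientation: [0.0, -0.022, 1.0, 0.0]
wrist_force: [0.1, 1.7, -6.2]
finger_gap: 0.034
grip_force: 81.1
```

```bash
python3 - <<'E'
from st import *
st();c=cam("wrist");cv2.imwrite("pics/w6.png",c["image"]);np.savez("w6.npz",**c)
P=cloud(c);Z=P[...,2]
def b(n,z0,z1,x0,x1,y0,y1):
    m=(Z>z0)&(Z<z1)&(P[...,0]>x0)&(P[...,0]<x1)&(P[...,1]>y0)&(P[...,1]<y1);print(n,rect(P,m),np.round(np.median(P[m],0),4))
b("foot",.004,.05,.35,.53,-.15,-.05);b("V",.03,.05,.35,.53,-.15,-.05);b("held",.2,.32,.3,.55,-.15,-.05)
b("thick",.05,.085,.3,.56,0,.1)
E
```

```text
21.25 q [-0.4   0.08 -0.23  1.26  0.   -0.45] tcp [ 0.4426 -0.1019  0.2376] yaw 92.58 z [ 0.001  0.    -1.   ] F [ 0.1  1.7 -6.2] gap 0.034 grip 81.1
foot (array([0., 0.]), array([0., 0.]), 0.0, np.int64(0)) [nan nan nan]
V (array([0., 0.]), array([0., 0.]), 0.0, np.int64(0)) [nan nan nan]
held (array([ 421.7, -110.9]), array([128.8,  99.6]), 29.8, np.int64(45758)) [ 0.4306 -0.103   0.2715]
thick (array([440.2,  54.1]), array([189.5,  48.4]), 4.7, np.int64(4923)) [0.431  0.0506 0.0599]
  return _methods._mean(a, axis=axis, dtype=dtype,
  ret = um.true_divide(
```

View pics/w6.png

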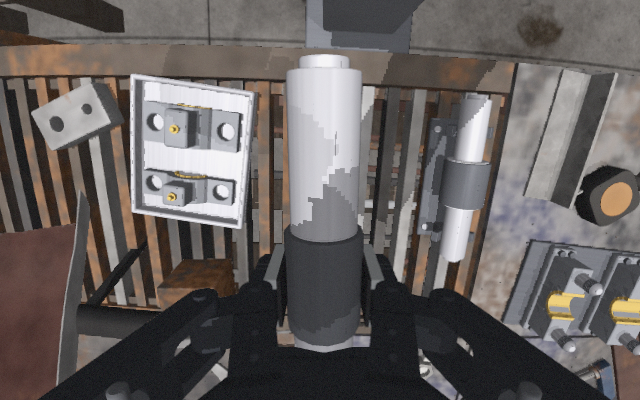

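The picture shows both caps lying in the tray at (178,128) and (175,195) and the thick roller at (465,180); the held roller hides rest_b. Lowering with force checks.

>>> carry_out --moves '[{"tx": 0,"ty": 0,"tz": -5,"wx": 0,"wy": 0,"wz": 0,"claw": 1},{"tx": 0,"ty": 0,"tz": -5,"wx": 0,"wy": 0,"wz": 0,"claw": 1},{"tx": 0,"ty": 0,"tz": -4,"wx": 0,"wy": 0,"wz": 0,"claw": 1},{"tx": 0,"ty": 0,"tz": -3,"wx": 0,"wy": 0,"wz": 0,"claw": 1},{"tx": 0,"ty": 0,"tz": -1.5,"wx": 0,"wy": 0,"wz": 0,"claw": 1},{"tx": 0,"ty": 0,"tz": 0,"wx": 0,"wy": 0,"wz": 0,"claw": 1},{"tx": 0,"ty": 0,"tz": 0,"wx": 0,"wy": 0,"wz": 0,"claw": 1}]'

```text
clock: 22.18
tcp_pos: [0.4431, -0.1023, 0.053]
orientation: [0.001, -0.022, 1.0, -0.0]
wrist_force: [0.8, -0.5, -7.0]
finger_gap: 0.0337
grip_force: 81.1
```

>>> carry_out --moves '[{"tx": 0,"ty": 0,"tz": -0.5,"wx": 0,"wy": 0,"wz": 0,"claw": 1},{"tx": 0,"ty": 0,"tz": -0.5,"wx": 0,"wy": 0,"wz": 0,"claw": 1},{"tx": 0,"ty": 0,"tz": -0.3,"wx": 0,"wy": 0,"wz": 0,"claw": 1},{"tx": 0,"ty": 0,"tz": 0,"wx": 0,"wy": 0,"wz": 0,"claw": 1},{"tx": 0,"ty": 0,"tz": 0,"wx": 0,"wy": 0,"wz": 0,"claw": 1}]'

```text
clock: 22.8
tcp_pos: [0.4422, -0.1026, 0.0394]
orientation: [0.0, -0.022, 1.0, 0.0]
wrist_force: [-0.3, -0.2, -7.5]
finger_gap: 0.0334
grip_force: 81.1
```

```bash
python3 st.py
```

```text
22.8 q [-0.41  0.24 -0.57  0.77  0.   -0.45] tcp [ 0.4422 -0.1026  0.0394] yaw 92.47 z [ 0.  0. -1.] F [-0.3 -0.2 -7.5] gap 0.0334 grip 81.1
```

>>> carry_out --moves '[{"tx": 0,"ty": 0,"tz": -0.4,"wx": 0,"wy": 0,"wz": 0,"claw": 1},{"tx": 0,"ty": 0,"tz": -0.3,"wx": 0,"wy": 0,"wz": 0,"claw": 1},{"tx": 0,"ty": 0,"tz": 0,"wx": 0,"wy": 0,"wz": 0,"claw": 1},{"tx": 0,"ty": 0,"tz": 0,"wx": 0,"wy": 0,"wz": 0,"claw": 1}]'

```text
clock: 23.3
tcp_pos: [0.4422, -0.1022, 0.0324]
orientation: [0.0, -0.022, 1.0, 0.0]
wrist_force: [0.3, 2.9, -4.0]
finger_gap: 0.034
grip_force: 81.4
```

```bash
python3 st.py
```

```text
23.3 q [-0.4   0.25 -0.57  0.75  0.   -0.45] tcp [ 0.4422 -0.1022  0.0324] yaw 92.49 z [ 0.     0.001 -1.   ] F [ 0.3  2.9 -4. ] gap 0.034 grip 81.4
```

>>> carry_out --moves '[{"tx": 0,"ty": 0.1,"tz": -0.1,"wx": 0,"wy": 0,"wz": 0,"claw": 1},{"tx": 0,"ty": 0,"tz": -0.1,"wx": 0,"wy": 0,"wz": 0,"claw": 1},{"tx": 0,"ty": 0,"tz": 0,"wx": 0,"wy": 0,"wz": 0,"claw": 1},{"tx": 0,"ty": 0,"tz": 0,"wx": 0,"wy": 0,"wz": 0,"claw": 1}]'

```text
clock: 23.8
tcp_pos: [0.4425, -0.1013, 0.0313]
orientation: [0.001, -0.022, 1.0, 0.0]
wrist_force: [-2.6, 4.2, 8.0]
finger_gap: 0.0339
grip_force: 83.1
```

```bash
python3 st.py
```

```text
23.8 q [-0.4   0.25 -0.58  0.74  0.   -0.45] tcp [ 0.4425 -0.1013  0.0313] yaw 92.5 z [ 0.001  0.    -1.   ] F [-2.6  4.2  8. ] gap 0.0339 grip 83.1
```

>>> carry_out --moves '[{"tx": 0,"ty": 0,"tz": 0,"wx": 0,"wy": 0,"wz": 0,"claw": -0.4},{"tx": 0,"ty": 0,"tz": 0,"wx": 0,"wy": 0,"wz": 0,"claw": -0.4},{"tx": 0,"ty": 0,"tz": 0,"wx": 0,"wy": 0,"wz": 0,"claw": -0.4},{"tx": 0,"ty": 0,"tz": 4,"wx": 0,"wy": 0,"wz": 0,"claw": -0.4},{"tx": 0,"ty": 0,"tz": 6,"wx": 0,"wy": 0,"wz": 0,"claw": -0.4},{"tx": 0,"ty": 3,"tz": 6,"wx": 0,"wy": 0,"wz": 0,"claw": -1},{"tx": 0,"ty": 6,"tz": 5,"wx": 0,"wy": 0,"wz": 0,"claw": -1},{"tx": 0,"ty": 6,"tz": 0,"wx": 0,"wy": 0,"wz": -0.06,"claw": -1}]'

```text
clock: 24.8
tcp_pos: [0.4448, 0.0348, 0.23]
orientation: [0.004, 0.01, 1.0, -0.0]
wrist_force: [0.7, 0.4, -0.5]
finger_gap: 0.0854
grip_force: 0.0
```

>>> carry_out --moves '[{"tx": 0,"ty": 0.5,"tz": 0,"wx": 0,"wy": 0,"wz": 0,"claw": -1},{"tx": 0,"ty": 0,"tz": 0,"wx": 0,"wy": 0,"wz": 0,"claw": -1},{"tx": 0,"ty": 0,"tz": 0,"wx": 0,"wy": 0,"wz": 0,"claw": -1}]'

```text
clock: 25.18
tcp_pos: [0.4421, 0.0385, 0.2258]
orientation: [-0.0, 0.009, 1.0, -0.0]
wrist_force: [0.7, -0.7, -0.5]
finger_gap: 0.0856
grip_force: 0.0
```

```bash
python3 - <<'E'
from st import *
st();c=cam("wrist");cv2.imwrite("pics/w7.png",c["image"]);np.savez("w7.npz",**c)
P=cloud(c);Z=P[...,2]
def b(n,z0,z1,x0,x1,y0,y1):
    m=(Z>z0)&(Z<z1)&(P[...,0]>x0)&(P[...,0]<x1)&(P[...,1]>y0)&(P[...,1]<y1);print(n,rect(P,m),np.round(np.median(P[m],0),4),np.nanmax(Z[m]))
b("thickB",.064,.085,.36,.56,0,.1);b("thickJ",.054,.085,.3,.56,0.02,.09);b("foota",.005,.05,.35,.54,0.005,.1)
b("slim",.05,.085,.3,.56,-.16,-.05);b("slimB",.0625,.085,.3,.56,-.16,-.05)
E
```

```text
25.18 q [-0.09  0.06 -0.28  1.23 -0.   -0.08] tcp [0.4421 0.0385 0.2258] yaw 88.96 z [-0.001 -0.    -1.   ] F [ 0.7 -0.7 -0.5] gap 0.0856 grip 0.0
thickB (array([439.1,  56. ]), array([51.8, 36.2]), 0.4, np.int64(1631)) [0.4376 0.0555 0.0689] 0.07282388553424857
thickJ (array([439.2,  55.9]), array([190. ,  46.8]), 0.9, np.int64(5099)) [0.4314 0.0557 0.0604] 0.07282388553424857
foota (array([439.6,  56. ]), array([179.4,  66. ]), 0.7, np.int64(2723)) [0.4238 0.0393 0.0084] 0.049992834609711656
slim (array([ 441., -100.]), array([184.4,  35.1]), 4.0, np.int64(4610)) [ 0.4319 -0.0973  0.0595] 0.06546841119066377
slimB (array([ 444.3, -100.6]), array([ 17.9, 165.5]), 88.5, np.int64(535)) [ 0.4435 -0.1005  0.0634] 0.06546841119066377
```

View pics/w7.png

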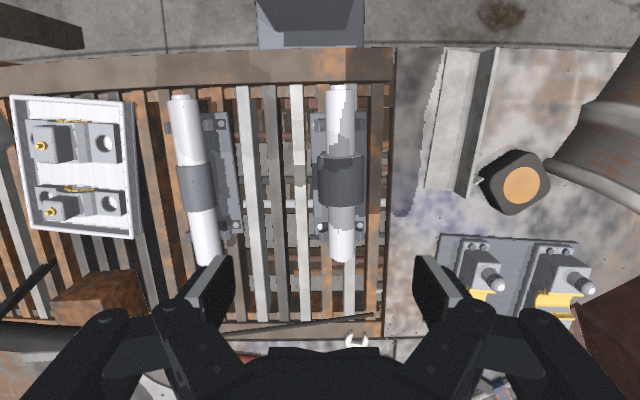

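The picture shows the slim roller lying seated in rest_b at (195,180) and the thick one under the gripper at (340,175). Gripping the thick roller.

>>> carry_out --moves '[{"tx": -0.3,"ty": 1.7,"tz": -4,"wx": 0,"wy": 0,"wz": 0.032,"claw": -1},{"tx": 0,"ty": 0,"tz": -5,"wx": 0,"wy": 0,"wz": 0,"claw": -1},{"tx": 0,"ty": 0,"tz": -4,"wx": 0,"wy": 0,"wz": 0,"claw": -1},{"tx": 0,"ty": 0,"tz": -3,"wx": 0,"wy": 0,"wz": 0,"claw": -1},{"tx": 0,"ty": 0,"tz": -2,"wx": 0,"wy": 0,"wz": 0,"claw": -1},{"tx": 0,"ty": 0,"tz": -1.5,"wx": 0,"wy": 0,"wz": 0,"claw": -1},{"tx": 0,"ty": 0,"tz": 0,"wx": 0,"wy": 0,"wz": 0,"claw": -1},{"tx": 0,"ty": 0,"tz": 0,"wx": 0,"wy": 0,"wz": 0,"claw": -1}]' --newtons 90

```text
clock: 26.22
tcp_pos: [0.4395, 0.0557, 0.0316]
orientation: [0.0, -0.007, 1.0, -0.0]
wrist_force: [-1.1, 0.5, 0.7]
finger_gap: 0.0854
grip_force: 0.0
```

```bash
python3 st.py
```

```text
26.23 q [-0.06  0.23 -0.6   0.74  0.   -0.07] tcp [0.4395 0.0557 0.0316] yaw 90.79 z [ 0. -0. -1.] F [-1.1  0.5  0.7] gap 0.0854 grip 0.0
```

>>> carry_out --moves '[{"tx": 0,"ty": 0,"tz": 0,"wx": 0,"wy": 0,"wz": 0,"claw": 0},{"tx": 0,"ty": 0,"tz": 0,"wx": 0,"wy": 0,"wz": 0,"claw": 1},{"tx": 0,"ty": 0,"tz": 0,"wx": 0,"wy": 0,"wz": 0,"claw": 1},{"tx": 0,"ty": 0,"tz": 0,"wx": 0,"wy": 0,"wz": 0,"claw": 1},{"tx": 0,"ty": 0,"tz": 0,"wx": 0,"wy": 0,"wz": 0,"claw": 1}]'

```text
clock: 26.85
tcp_pos: [0.4396, 0.0567, 0.0324]
orientation: [0.001, -0.008, 1.0, 0.0]
wrist_force: [-1.6, 0.9, 8.5]
finger_gap: 0.0477
grip_force: 91.2
```

```bash
python3 st.py
```

```text
26.85 q [-0.05  0.23 -0.6   0.74  0.   -0.07] tcp [0.4396 0.0567 0.0324] yaw 90.89 z [ 0.001  0.    -1.   ] F [-1.6  0.9  8.5] gap 0.0477 grip 91.2
```

>>> carry_out --moves '[{"tx": 0,"ty": 0,"tz": 1.5,"wx": 0,"wy": 0,"wz": 0,"claw": 1},{"tx": 0,"ty": 0,"tz": 4,"wx": 0,"wy": 0,"wz": 0,"claw": 1},{"tx": 0,"ty": 0,"tz": 5,"wx": 0,"wy": 0,"wz": 0,"claw": 1},{"tx": 0,"ty": 0,"tz": 5,"wx": 0,"wy": 0,"wz": 0,"claw": 1},{"tx": 2,"ty": 2,"tz": 5,"wx": 0,"wy": 0,"wz": 0.17,"claw": 1},{"tx": 2,"ty": 3,"tz": 0,"wx": 0,"wy": 0,"wz": 0.17,"claw": 1},{"tx": 2,"ty": 3,"tz": 0,"wx": 0,"wy": 0,"wz": 0.17,"claw": 1},{"tx": 2,"ty": 3,"tz": 0,"wx": 0,"wy": 0,"wz": 0.17,"claw": 1}]'

```text
clock: 27.85
tcp_pos: [0.5182, 0.1672, 0.2344]
orientation: [-0.002, -0.343, 0.939, 0.0]
wrist_force: [0.9, -0.7, -8.7]
finger_gap: 0.0475
grip_force: 96.5
```

>>> carry_out --moves '[{"tx": 2,"ty": 3,"tz": 0,"wx": 0,"wy": 0,"wz": 0.17,"claw": 1},{"tx": 2,"ty": 3,"tz": 0,"wx": 0,"wy": 0,"wz": 0.17,"claw": 1},{"tx": 2,"ty": 3,"tz": 0,"wx": 0,"wy": 0,"wz": 0.17,"claw": 1},{"tx": 2,"ty": 2.3,"tz": 0,"wx": 0,"wy": 0,"wz": 0.17,"claw": 1},{"tx": 0,"ty": 0,"tz": 0,"wx": 0,"wy": 0,"wz": 0.109,"claw": 1},{"tx": 0,"ty": 0,"tz": 0,"wx": 0,"wy": 0,"wz": 0,"claw": 1},{"tx": 0,"ty": 0,"tz": 0,"wx": 0,"wy": 0,"wz": 0,"claw": 1}]'

```text
clock: 28.72
tcp_pos: [0.5983, 0.2791, 0.2349]
orientation: [-0.001, -0.675, 0.738, 0.001]
wrist_force: [0.1, 0.1, -9.8]
finger_gap: 0.0477
grip_force: 96.6
```

```bash
python3 st.py
```

```text
28.73 q [ 0.31  0.49  0.32  1.4   0.   -1.17] tcp [0.5983 0.2791 0.2349] yaw 174.93 z [-0.003 -0.001 -1.   ] F [ 0.1  0.1 -9.8] gap 0.0477 grip 96.6
```

>>> carry_out --moves '[{"tx": 0.1,"ty": 0,"tz": -5,"wx": 0,"wy": 0,"wz": 0,"claw": 1},{"tx": 0,"ty": 0,"tz": -5,"wx": 0,"wy": 0,"wz": 0,"claw": 1},{"tx": 0,"ty": 0,"tz": -4,"wx": 0,"wy": 0,"wz": 0,"claw": 1},{"tx": 0,"ty": 0,"tz": -2,"wx": 0,"wy": 0,"wz": 0,"claw": 1},{"tx": 0,"ty": 0,"tz": -1,"wx": 0,"wy": 0,"wz": 0,"claw": 1},{"tx": 0,"ty": 0,"tz": 0,"wx": 0,"wy": 0,"wz": 0,"claw": 1},{"tx": 0,"ty": 0,"tz": 0,"wx": 0,"wy": 0,"wz": 0,"claw": 1}]'

```text
clock: 29.6
tcp_pos: [0.6012, 0.2797, 0.0679]
orientation: [0.001, -0.676, 0.737, -0.001]
wrist_force: [-0.5, 0.6, -10.0]
finger_gap: 0.0474
grip_force: 96.2
```

```bash
python3 st.py
```

```text
29.6 q [ 0.31  0.56  0.02  1.03  0.   -1.17] tcp [0.6012 0.2797 0.0679] yaw 175.02 z [ 0.002  0.001 -1.   ] F [ -0.5   0.6 -10. ] gap 0.0474 grip 96.2
```

>>> carry_out --moves '[{"tx": -0.1,"ty": -0.1,"tz": -1,"wx": 0,"wy": 0,"wz": 0,"claw": 1},{"tx": 0,"ty": 0,"tz": -0.8,"wx": 0,"wy": 0,"wz": 0,"claw": 1},{"tx": 0,"ty": 0,"tz": 0,"wx": 0,"wy": 0,"wz": 0,"claw": 1},{"tx": 0,"ty": 0,"tz": 0,"wx": 0,"wy": 0,"wz": 0,"claw": 1}]'

```text
clock: 30.1
tcp_pos: [0.5991, 0.2785, 0.0481]
orientation: [-0.0, -0.676, 0.737, 0.0]
wrist_force: [0.2, 0.2, -9.5]
finger_gap: 0.0476
grip_force: 96.7
```

```bash
python3 st.py
```

```text
30.1 q [ 0.31  0.58 -0.    0.99  0.   -1.17] tcp [0.5991 0.2785 0.0481] yaw 175.04 z [-0. -0. -1.] F [ 0.2  0.2 -9.5] gap 0.0476 grip 96.7
```

>>> carry_out --moves '[{"tx": 0.1,"ty": 0,"tz": -0.3,"wx": 0,"wy": 0,"wz": 0,"claw": 1},{"tx": 0,"ty": 0,"tz": -0.2,"wx": 0,"wy": 0,"wz": 0,"claw": 1},{"tx": 0,"ty": 0,"tz": -0.1,"wx": 0,"wy": 0,"wz": 0,"claw": 1},{"tx": 0,"ty": 0,"tz": 0,"wx": 0,"wy": 0,"wz": 0,"claw": 1},{"tx": 0,"ty": 0,"tz": 0,"wx": 0,"wy": 0,"wz": 0,"claw": 1}]'

```text
clock: 30.72
tcp_pos: [0.6002, 0.2785, 0.0423]
orientation: [0.0, -0.676, 0.737, 0.0]
wrist_force: [0.6, -0.4, -9.2]
finger_gap: 0.0479
grip_force: 96.7
```

```bash
python3 st.py
```

```text
30.73 q [ 0.31  0.58 -0.01  0.98  0.   -1.17] tcp [0.6002 0.2785 0.0423] yaw 175.04 z [ 0.  0. -1.] F [ 0.6 -0.4 -9.2] gap 0.0479 grip 96.7
```

>>> carry_out --moves '[{"tx": 0,"ty": 0,"tz": -0.1,"wx": 0,"wy": 0,"wz": 0,"claw": 1},{"tx": 0,"ty": 0,"tz": -0.1,"wx": 0,"wy": 0,"wz": 0,"claw": 1},{"tx": 0,"ty": 0,"tz": 0,"wx": 0,"wy": 0,"wz": 0,"claw": 1},{"tx": 0,"ty": 0,"tz": 0,"wx": 0,"wy": 0,"wz": 0,"claw": 1}]'

```text
clock: 31.22
tcp_pos: [0.6003, 0.2785, 0.0419]
orientation: [0.001, -0.676, 0.737, -0.0]
wrist_force: [-5.3, -2.0, 2.9]
finger_gap: 0.0471
grip_force: 98.2
```

```bash
python3 st.py
```

```text
31.23 q [ 0.31  0.58 -0.01  0.98 -0.   -1.17] tcp [0.6003 0.2785 0.0419] yaw 175.04 z [ 0.001  0.    -1.   ] F [-5.3 -2.   2.9] gap 0.0471 grip 98.2
```

>>> carry_out --moves '[{"tx": 0,"ty": 0,"tz": 0,"wx": 0,"wy": 0,"wz": 0,"claw": -1},{"tx": 0,"ty": 0,"tz": 0,"wx": 0,"wy": 0,"wz": 0,"claw": -1},{"tx": 0,"ty": 0,"tz": 0,"wx": 0,"wy": 0,"wz": 0,"claw": -1},{"tx": 0,"ty": 0,"tz": 3,"wx": 0,"wy": 0,"wz": 0,"claw": -1},{"tx": 0,"ty": 0,"tz": 6,"wx": 0,"wy": 0,"wz": 0,"claw": -1},{"tx": 0,"ty": 0,"tz": 6,"wx": 0,"wy": 0,"wz": 0,"claw": -1},{"tx": 0,"ty": 0,"tz": 5,"wx": 0,"wy": 0,"wz": 0,"claw": -0.4},{"tx": 0,"ty": 0,"tz": 0,"wx": 0,"wy": 0,"wz": 0,"claw": -0.4}]'

```text
clock: 32.22
tcp_pos: [0.6028, 0.2794, 0.2462]
orientation: [0.005, -0.676, 0.737, -0.002]
wrist_force: [0.5, 0.8, 0.3]
finger_gap: 0.0595
grip_force: 0.0
```

```bash
python3 rol.py;  python3 -c "
from st import *
c=cam('wrist');cv2.imwrite('pics/w8.png',c['image'])"
```

```text
32.23 q [ 0.31  0.48  0.34  1.41  0.   -1.17] tcp [0.6028 0.2794 0.2462] yaw 175.04 z [ 0.01   0.003 -1.   ] F [0.5 0.8 0.3] gap 0.0595 grip 0.0
barrel top 3642 a [-19.6  -0.1  19.2] b [-88.2  -7.2  85.1] z [0.0704 0.0802]
roller 4891 a [-21.1  -0.1  20.4] b [-92.3  -9.8  86.8] z [0.0692 0.0801]
[[ 40.9 -54.8]
 [-41.8 -55.1]
 [ 41.1  55.2]
 [-41.9  54.7]]
```

View pics/w8.png

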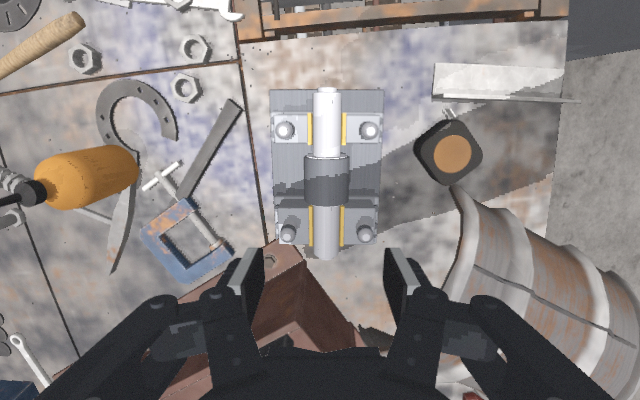

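The picture shows the thick roller seated (barrel top 80 mm high, about 2.5 mm off centre). Now the wide cap.

>>> carry_out --moves '[{"tx": -2,"ty": -4.5,"tz": 0,"wx": 0,"wy": 0,"wz": -0.176,"claw": -0.4},{"tx": -2,"ty": -4.5,"tz": 0,"wx": 0,"wy": 0,"wz": -0.176,"claw": -0.4},{"tx": -2,"ty": -4.5,"tz": 0,"wx": 0,"wy": 0,"wz": -0.176,"claw": -0.4},{"tx": -2,"ty": -4.5,"tz": 0,"wx": 0,"wy": 0,"wz": -0.176,"claw": -0.4},{"tx": -2,"ty": -4.5,"tz": 0,"wx": 0,"wy": 0,"wz": -0.176,"claw": -0.4},{"tx": -2,"ty": -4.5,"tz": 0,"wx": 0,"wy": 0,"wz": -0.176,"claw": -0.4},{"tx": -2,"ty": -4.5,"tz": 0,"wx": 0,"wy": 0,"wz": -0.176,"claw": -0.4},{"tx": -2,"ty": -4.5,"tz": 0,"wx": 0,"wy": 0,"wz": -0.176,"claw": -0.4}]' --newtons 60

```text
clock: 33.33
tcp_pos: [0.4383, -0.0825, 0.2383]
orientation: [-0.001, -0.035, 0.999, 0.001]
wrist_force: [0.9, -0.6, 0.1]
finger_gap: 0.0598
grip_force: 0.0
```

>>> carry_out --moves '[{"tx": -2,"ty": -4.5,"tz": 0,"wx": 0,"wy": 0,"wz": -0.176,"claw": -0.4},{"tx": -2,"ty": -4.5,"tz": 0,"wx": 0,"wy": 0,"wz": 0,"claw": -0.4},{"tx": -0.8,"ty": -4.5,"tz": 0,"wx": 0,"wy": 0,"wz": 0,"claw": -0.4},{"tx": 0,"ty": -4.4,"tz": -4,"wx": 0,"wy": 0,"wz": 0,"claw": -0.4},{"tx": 0,"ty": 0,"tz": -5,"wx": 0,"wy": 0,"wz": 0,"claw": -0.4},{"tx": 0,"ty": 0,"tz": -3,"wx": 0,"wy": 0,"wz": 0,"claw": -0.4},{"tx": 0,"ty": 0,"tz": 0,"wx": 0,"wy": 0,"wz": 0,"claw": -0.4},{"tx": 0,"ty": 0,"tz": 0,"wx": 0,"wy": 0,"wz": 0,"claw": -0.4}]'

```text
clock: 34.33
tcp_pos: [0.3922, -0.2605, 0.1205]
orientation: [-0.0, 0.05, 0.999, 0.0]
wrist_force: [0.2, -0.3, -0.2]
finger_gap: 0.0601
grip_force: 0.0
```

```bash
python3 - <<'E'
from st import *
st();c=cam("wrist");P=cloud(c);Z=P[...,2]
def b(n,x,y,r=.035):
    m=(Z>.052)&(Z<.059)&(np.hypot(P[...,0]-x,P[...,1]-y)<r)
    if m.sum()>9: print(n,rect(P,m))
b("W",.393,-.26);b("N",.466,-.2695)
E
```

```text
34.33 q [-0.76  0.18 -0.41  0.98  0.   -0.66] tcp [ 0.3922 -0.2605  0.1205] yaw 84.29 z [-0.  0. -1.] F [ 0.2 -0.3 -0.2] gap 0.0601 grip 0.0
W (array([ 393. , -260.5]), array([26. , 39.7]), 85.1, np.int64(1748))
N (array([ 466.5, -270.3]), array([25.4, 23.9]), 85.0, np.int64(750))
```

Cap positions confirmed. Down and grip.

>>> carry_out --moves '[{"tx": 0.1,"ty": 0,"tz": -4,"wx": 0,"wy": 0,"wz": 0,"claw": -0.4},{"tx": 0,"ty": 0,"tz": -3,"wx": 0,"wy": 0,"wz": 0,"claw": -0.4},{"tx": 0,"ty": 0,"tz": -1.6,"wx": 0,"wy": 0,"wz": 0,"claw": -0.4},{"tx": 0,"ty": 0,"tz": 0,"wx": 0,"wy": 0,"wz": 0,"claw": -0.4},{"tx": 0,"ty": 0,"tz": 0,"wx": 0,"wy": 0,"wz": 0,"claw": -0.4}]'

```text
clock: 35.0
tcp_pos: [0.3942, -0.2613, 0.0357]
orientation: [0.001, 0.05, 0.999, -0.001]
wrist_force: [-0.5, -0.2, -0.1]
finger_gap: 0.0597
grip_force: 0.0
```

```bash
python3 st.py
```

```text
35.0 q [-0.76  0.27 -0.53  0.77  0.   -0.66] tcp [ 0.3942 -0.2613  0.0357] yaw 84.3 z [ 0.002 -0.002 -1.   ] F [-0.5 -0.2 -0.1] gap 0.0597 grip 0.0
```

>>> carry_out --moves '[{"tx": 0,"ty": 0,"tz": 0,"wx": 0,"wy": 0,"wz": 0,"claw": 0.3},{"tx": 0,"ty": 0,"tz": 0,"wx": 0,"wy": 0,"wz": 0,"claw": 1},{"tx": 0,"ty": 0,"tz": 0,"wx": 0,"wy": 0,"wz": 0,"claw": 1},{"tx": 0,"ty": 0,"tz": 0,"wx": 0,"wy": 0,"wz": 0,"claw": 1},{"tx": 0,"ty": 0,"tz": 0,"wx": 0,"wy": 0,"wz": 0,"claw": 1}]'

```text
clock: 35.62
tcp_pos: [0.3939, -0.2609, 0.0353]
orientation: [0.001, 0.05, 0.999, -0.0]
wrist_force: [-0.7, 1.7, 6.1]
finger_gap: 0.0249
grip_force: 60.6
```

```bash
python3 st.py
```

```text
35.62 q [-0.76  0.27 -0.53  0.77  0.   -0.66] tcp [ 0.3939 -0.2609  0.0353] yaw 84.29 z [ 0.002 -0.001 -1.   ] F [-0.7  1.7  6.1] gap 0.0249 grip 60.6
```

>>> carry_out --moves '[{"tx": 0,"ty": 0,"tz": 4,"wx": 0,"wy": 0,"wz": 0,"claw": 1},{"tx": 0,"ty": 0,"tz": 6,"wx": 0,"wy": 0,"wz": 0,"claw": 1},{"tx": 0,"ty": 0,"tz": 6,"wx": 0,"wy": 0,"wz": 0,"claw": 1},{"tx": 1,"ty": 3,"tz": 5,"wx": 0,"wy": 0,"wz": 0.176,"claw": 1},{"tx": 2,"ty": 5,"tz": 2,"wx": 0,"wy": 0,"wz": 0.176,"claw": 1},{"tx": 2,"ty": 5,"tz": 0,"wx": 0,"wy": 0,"wz": 0.176,"claw": 1},{"tx": 2,"ty": 5,"tz": 0,"wx": 0,"wy": 0,"wz": 0.176,"claw": 1},{"tx": 2,"ty": 5,"tz": 0,"wx": 0,"wy": 0,"wz": 0.176,"claw": 1}]'

```text
clock: 36.62
tcp_pos: [0.4829, -0.0288, 0.2637]
orientation: [-0.001, -0.383, 0.924, 0.0]
wrist_force: [0.8, -0.7, -5.4]
finger_gap: 0.0248
grip_force: 61.2
```

>>> carry_out --moves '[{"tx": 2,"ty": 5.5,"tz": 0,"wx": 0,"wy": 0,"wz": 0.176,"claw": 1},{"tx": 2,"ty": 5.5,"tz": 0,"wx": 0,"wy": 0,"wz": 0.176,"claw": 1},{"tx": 2,"ty": 5.5,"tz": 0,"wx": 0,"wy": 0,"wz": 0.176,"claw": 1},{"tx": 2,"ty": 5.5,"tz": 0,"wx": 0,"wy": 0,"wz": 0.176,"claw": 1},{"tx": 2,"ty": 5.5,"tz": 0,"wx": 0,"wy": 0,"wz": 0,"claw": 1},{"tx": 2,"ty": 5.5,"tz": 0,"wx": 0,"wy": 0,"wz": 0,"claw": 1},{"tx": 0.2,"ty": 3.6,"tz": -3,"wx": 0,"wy": 0,"wz": 0,"claw": 1},{"tx": 0,"ty": 0,"tz": -4,"wx": 0,"wy": 0,"wz": 0,"claw": 1}]'

```text
clock: 37.62
tcp_pos: [0.605, 0.3389, 0.1924]
orientation: [0.0, -0.677, 0.736, 0.0]
wrist_force: [1.7, -0.6, -4.5]
finger_gap: 0.0251
grip_force: 61.2
```

>>> carry_out --moves '[{"tx": 0,"ty": 0,"tz": -2,"wx": 0,"wy": 0,"wz": 0,"claw": 1},{"tx": 0,"ty": 0,"tz": -1,"wx": 0,"wy": 0,"wz": 0,"claw": 1},{"tx": 0,"ty": 0,"tz": 0,"wx": 0,"wy": 0,"wz": 0,"claw": 1},{"tx": 0,"ty": 0,"tz": 0,"wx": 0,"wy": 0,"wz": 0,"claw": 1}]'

```text
clock: 38.12
tcp_pos: [0.6059, 0.3355, 0.1655]
orientation: [0.001, -0.676, 0.737, -0.0]
wrist_force: [-0.3, -0.6, -3.7]
finger_gap: 0.0244
grip_force: 61.0
```

```bash
python3 st.py
```

```text
38.12 q [ 0.39  0.57  0.28  1.28  0.   -1.09] tcp [0.6059 0.3355 0.1655] yaw 175.02 z [ 0.002  0.001 -1.   ] F [-0.3 -0.6 -3.7] gap 0.0244 grip 61.0
```

>>> carry_out --moves '[{"tx": 0,"ty": 0,"tz": -2,"wx": 0,"wy": 0,"wz": 0,"claw": 1},{"tx": 0,"ty": 0,"tz": -1.5,"wx": 0,"wy": 0,"wz": 0,"claw": 1},{"tx": 0,"ty": 0,"tz": -0.5,"wx": 0,"wy": 0,"wz": 0,"claw": 1},{"tx": 0,"ty": 0,"tz": 0,"wx": 0,"wy": 0,"wz": 0,"claw": 1},{"tx": 0,"ty": 0,"tz": 0,"wx": 0,"wy": 0,"wz": 0,"claw": 1}]'

```text
clock: 38.75
tcp_pos: [0.6056, 0.3356, 0.125]
orientation: [0.001, -0.676, 0.737, -0.0]
wrist_force: [-0.1, -0.4, -3.5]
finger_gap: 0.0246
grip_force: 61.1
```

```bash
python3 st.py
```

```text
38.75 q [ 0.39  0.58  0.21  1.19  0.   -1.09] tcp [0.6056 0.3356 0.125 ] yaw 175.04 z [ 0.001  0.001 -1.   ] F [-0.1 -0.4 -3.5] gap 0.0246 grip 61.1
```

>>> carry_out --moves '[{"tx": 0,"ty": -0.05,"tz": -0.5,"wx": 0,"wy": 0,"wz": 0,"claw": 1},{"tx": 0,"ty": 0,"tz": -0.5,"wx": 0,"wy": 0,"wz": 0,"claw": 1},{"tx": 0,"ty": 0,"tz": -0.5,"wx": 0,"wy": 0,"wz": 0,"claw": 1},{"tx": 0,"ty": 0,"tz": 0,"wx": 0,"wy": 0,"wz": 0,"claw": 1}]'

```text
clock: 39.25
tcp_pos: [0.6046, 0.3347, 0.1083]
orientation: [-0.001, -0.676, 0.737, 0.0]
wrist_force: [-0.4, 0.6, -4.9]
finger_gap: 0.0249
grip_force: 61.1
```

```bash
python3 st.py
```

```text
39.25 q [ 0.39  0.59  0.18  1.16  0.   -1.09] tcp [0.6046 0.3347 0.1083] yaw 175.04 z [-0.002 -0.001 -1.   ] F [-0.4  0.6 -4.9] gap 0.0249 grip 61.1
```

Underside is below the stud tops with no contact force; continue.

>>> carry_out --moves '[{"tx": 0.05,"ty": 0,"tz": -0.6,"wx": 0,"wy": 0,"wz": 0,"claw": 1},{"tx": 0,"ty": 0,"tz": -0.6,"wx": 0,"wy": 0,"wz": 0,"claw": 1},{"tx": 0,"ty": 0,"tz": -0.4,"wx": 0,"wy": 0,"wz": 0,"claw": 1},{"tx": 0,"ty": 0,"tz": -0.2,"wx": 0,"wy": 0,"wz": 0,"claw": 1},{"tx": 0,"ty": 0,"tz": 0,"wx": 0,"wy": 0,"wz": 0,"claw": 1},{"tx": 0,"ty": 0,"tz": 0,"wx": 0,"wy": 0,"wz": 0,"claw": 1}]'

```text
clock: 40.0
tcp_pos: [0.6058, 0.3351, 0.0915]
orientation: [0.0, -0.676, 0.737, -0.0]
wrist_force: [-0.7, 0.3, -4.7]
finger_gap: 0.0249
grip_force: 61.2
```

```bash
python3 st.py
```

```text
40.0 q [ 0.39  0.6   0.15  1.12  0.   -1.09] tcp [0.6058 0.3351 0.0915] yaw 175.04 z [ 0.  0. -1.] F [-0.7  0.3 -4.7] gap 0.0249 grip 61.2
```

>>> carry_out --moves '[{"tx": 0,"ty": 0,"tz": -0.2,"wx": 0,"wy": 0,"wz": 0,"claw": 1},{"tx": 0,"ty": 0,"tz": -0.2,"wx": 0,"wy": 0,"wz": 0,"claw": 1},{"tx": 0,"ty": 0,"tz": -0.1,"wx": 0,"wy": 0,"wz": 0,"claw": 1},{"tx": 0,"ty": 0,"tz": 0,"wx": 0,"wy": 0,"wz": 0,"claw": 1},{"tx": 0,"ty": 0,"tz": 0,"wx": 0,"wy": 0,"wz": 0,"claw": 1}]'

```text
clock: 40.62
tcp_pos: [0.6057, 0.335, 0.0874]
orientation: [0.0, -0.676, 0.737, -0.0]
wrist_force: [-3.2, -1.7, 5.7]
finger_gap: 0.0247
grip_force: 62.4
```

```bash
python3 st.py
```

```text
40.62 q [ 0.39  0.61  0.15  1.11 -0.   -1.09] tcp [0.6057 0.335  0.0874] yaw 175.04 z [ 0.001  0.    -1.   ] F [-3.2 -1.7  5.7] gap 0.0247 grip 62.4
```

>>> carry_out --moves '[{"tx": 0,"ty": 0,"tz": 0,"wx": 0,"wy": 0,"wz": 0,"claw": -0.4},{"tx": 0,"ty": 0,"tz": 0,"wx": 0,"wy": 0,"wz": 0,"claw": -0.4},{"tx": 0,"ty": 0,"tz": 0,"wx": 0,"wy": 0,"wz": 0,"claw": -0.4},{"tx": 0,"ty": 0,"tz": 4,"wx": 0,"wy": 0,"wz": 0,"claw": -0.4},{"tx": 0,"ty": 0,"tz": 6,"wx": 0,"wy": 0,"wz": 0,"claw": -0.4},{"tx": 0,"ty": -2,"tz": 5,"wx": 0,"wy": 0,"wz": -0.176,"claw": -0.4},{"tx": -2,"ty": -5,"tz": 0,"wx": 0,"wy": 0,"wz": -0.176,"claw": -0.4},{"tx": -2,"ty": -5.5,"tz": 0,"wx": 0,"wy": 0,"wz": -0.176,"claw": -0.4}]'

```text
clock: 41.62
tcp_pos: [0.5661, 0.2094, 0.2371]
orientation: [0.001, -0.458, 0.889, -0.0]
wrist_force: [0.3, -1.4, -0.5]
finger_gap: 0.06
grip_force: 0.0
```

>>> carry_out --moves '[{"tx": -2,"ty": -5.5,"tz": 0,"wx": 0,"wy": 0,"wz": -0.176,"claw": -0.4},{"tx": -2,"ty": -5.5,"tz": 0,"wx": 0,"wy": 0,"wz": -0.176,"claw": -0.4},{"tx": -2,"ty": -5.5,"tz": 0,"wx": 0,"wy": 0,"wz": -0.176,"claw": -0.4},{"tx": -2,"ty": -5.5,"tz": 0,"wx": 0,"wy": 0,"wz": -0.176,"claw": -0.4},{"tx": -1,"ty": -5.5,"tz": 0,"wx": 0,"wy": 0,"wz": -0.176,"claw": -0.4},{"tx": -0.9,"ty": -5.5,"tz": 0,"wx": 0,"wy": 0,"wz": -0.176,"claw": -0.4},{"tx": 0,"ty": -5.5,"tz": 0,"wx": 0,"wy": 0,"wz": 0,"claw": -0.4},{"tx": 0,"ty": -5.5,"tz": 0,"wx": 0,"wy": 0,"wz": 0,"claw": -0.4}]'

```text
clock: 42.62
tcp_pos: [0.4665, -0.232, 0.2366]
orientation: [0.001, 0.05, 0.999, -0.0]
wrist_force: [0.4, 0.5, 0.8]
finger_gap: 0.0597
grip_force: 0.0
```

>>> carry_out --moves '[{"tx": 0,"ty": -4,"tz": -4,"wx": 0,"wy": 0,"wz": 0,"claw": -0.4},{"tx": 0,"ty": 0,"tz": -5,"wx": 0,"wy": 0,"wz": 0,"claw": -0.4},{"tx": 0,"ty": 0,"tz": -4,"wx": 0,"wy": 0,"wz": 0,"claw": -0.4},{"tx": 0,"ty": 0,"tz": 0,"wx": 0,"wy": 0,"wz": 0,"claw": -0.4},{"tx": 0,"ty": 0,"tz": 0,"wx": 0,"wy": 0,"wz": 0,"claw": -0.4}]'

```text
clock: 43.25
tcp_pos: [0.4675, -0.2706, 0.1077]
orientation: [0.001, 0.05, 0.999, -0.0]
wrist_force: [0.7, 0.0, -0.8]
finger_gap: 0.0596
grip_force: 0.0
```

```bash
python3 st.py
```

```text
43.25 q [-0.67  0.31 -0.27  0.99  0.   -0.57] tcp [ 0.4675 -0.2706  0.1077] yaw 84.29 z [ 0.001 -0.001 -1.   ] F [ 0.7  0.  -0.8] gap 0.0596 grip 0.0
```

>>> carry_out --moves '[{"tx": -0.1,"ty": 0.1,"tz": -3.5,"wx": 0,"wy": 0,"wz": 0,"claw": -0.4},{"tx": 0,"ty": 0,"tz": -2.5,"wx": 0,"wy": 0,"wz": 0,"claw": -0.4},{"tx": 0,"ty": 0,"tz": -1.3,"wx": 0,"wy": 0,"wz": 0,"claw": -0.4},{"tx": 0,"ty": 0,"tz": 0,"wx": 0,"wy": 0,"wz": 0,"claw": -0.4},{"tx": 0,"ty": 0,"tz": 0,"wx": 0,"wy": 0,"wz": 0,"claw": 0.3},{"tx": 0,"ty": 0,"tz": 0,"wx": 0,"wy": 0,"wz": 0,"claw": 1},{"tx": 0,"ty": 0,"tz": 0,"wx": 0,"wy": 0,"wz": 0,"claw": 1},{"tx": 0,"ty": 0,"tz": 0,"wx": 0,"wy": 0,"wz": 0,"claw": 1}]'

```text
clock: 44.25
tcp_pos: [0.4667, -0.2697, 0.0347]
orientation: [0.001, 0.05, 0.999, -0.001]
wrist_force: [0.4, 0.5, 5.9]
finger_gap: 0.0246
grip_force: 60.6
```

>>> carry_out --moves '[{"tx": 0,"ty": 0,"tz": 0,"wx": 0,"wy": 0,"wz": 0,"claw": 1}]'

```text
clock: 44.38
tcp_pos: [0.4667, -0.2697, 0.0347]
orientation: [0.001, 0.05, 0.999, -0.001]
wrist_force: [-0.4, 1.4, 6.3]
finger_gap: 0.0248
grip_force: 60.6
```

```bash
python3 st.py
```

```text
44.38 q [-0.67  0.38 -0.37  0.82  0.   -0.57] tcp [ 0.4667 -0.2697  0.0347] yaw 84.29 z [ 0.002 -0.001 -1.   ] F [-0.4  1.4  6.3] gap 0.0248 grip 60.6
```

>>> carry_out --moves '[{"tx": 0,"ty": 0,"tz": 4,"wx": 0,"wy": 0,"wz": 0,"claw": 1},{"tx": 0,"ty": 0,"tz": 6,"wx": 0,"wy": 0,"wz": 0,"claw": 1},{"tx": 0,"ty": 0,"tz": 6,"wx": 0,"wy": 0,"wz": 0,"claw": 1},{"tx": 0,"ty": 3,"tz": 5,"wx": 0,"wy": 0,"wz": 0.176,"claw": 1},{"tx": 0,"ty": 5,"tz": 2,"wx": 0,"wy": 0,"wz": 0.176,"claw": 1},{"tx": 0,"ty": 5,"tz": 0,"wx": 0,"wy": 0,"wz": 0.176,"claw": 1},{"tx": 1,"ty": 5,"tz": 0,"wx": 0,"wy": 0,"wz": 0.176,"claw": 1},{"tx": 2,"ty": 5,"tz": 0,"wx": 0,"wy": 0,"wz": 0.176,"claw": 1}]'

```text
clock: 45.38
tcp_pos: [0.4947, -0.0375, 0.2631]
orientation: [-0.0, -0.383, 0.924, 0.0]
wrist_force: [1.2, -0.5, -4.3]
finger_gap: 0.0247
grip_force: 60.7
```

>>> carry_out --moves '[{"tx": 2,"ty": 5,"tz": 0,"wx": 0,"wy": 0,"wz": 0.176,"claw": 1},{"tx": 2,"ty": 5,"tz": 0,"wx": 0,"wy": 0,"wz": 0.176,"claw": 1},{"tx": 2,"ty": 5,"tz": 0,"wx": 0,"wy": 0,"wz": 0.176,"claw": 1},{"tx": 2,"ty": 5,"tz": 0,"wx": 0,"wy": 0,"wz": 0.176,"claw": 1},{"tx": 1.9,"ty": 4.4,"tz": 0,"wx": 0,"wy": 0,"wz": 0,"claw": 1},{"tx": 0,"ty": 2,"tz": -3,"wx": 0,"wy": 0,"wz": 0,"claw": 1},{"tx": 0,"ty": 0,"tz": -4,"wx": 0,"wy": 0,"wz": 0,"claw": 1},{"tx": 0,"ty": 0,"tz": -3,"wx": 0,"wy": 0,"wz": 0,"claw": 1}]'

```text
clock: 46.38
tcp_pos: [0.5931, 0.2252, 0.1603]
orientation: [-0.002, -0.676, 0.737, 0.001]
wrist_force: [-1.1, 0.1, -4.1]
finger_gap: 0.0251
grip_force: 60.6
```

>>> carry_out --moves '[{"tx": 0,"ty": 0,"tz": -2,"wx": 0,"wy": 0,"wz": 0,"claw": 1},{"tx": 0,"ty": 0,"tz": 0,"wx": 0,"wy": 0,"wz": 0,"claw": 1},{"tx": 0,"ty": 0,"tz": 0,"wx": 0,"wy": 0,"wz": 0,"claw": 1}]'

```text
clock: 46.75
tcp_pos: [0.5949, 0.2249, 0.1438]
orientation: [0.0, -0.676, 0.737, -0.0]
wrist_force: [1.2, 1.2, -3.7]
finger_gap: 0.0246
grip_force: 60.6
```

```bash
python3 st.py
```

```text
46.75 q [ 0.24  0.47  0.06  1.16 -0.   -1.25] tcp [0.5949 0.2249 0.1438] yaw 175.04 z [ 0.  0. -1.] F [ 1.2  1.2 -3.7] gap 0.0246 grip 60.6
```

Target is (0.5954, 0.2244), seat TCP z 0.0866.

>>> carry_out --moves '[{"tx": 0.05,"ty": -0.05,"tz": -1.5,"wx": 0,"wy": 0,"wz": 0,"claw": 1},{"tx": 0,"ty": 0,"tz": -0.8,"wx": 0,"wy": 0,"wz": 0,"claw": 1},{"tx": 0,"ty": 0,"tz": -0.5,"wx": 0,"wy": 0,"wz": 0,"claw": 1},{"tx": 0,"ty": 0,"tz": -0.4,"wx": 0,"wy": 0,"wz": 0,"claw": 1},{"tx": 0,"ty": 0,"tz": 0,"wx": 0,"wy": 0,"wz": 0,"claw": 1},{"tx": 0,"ty": 0,"tz": 0,"wx": 0,"wy": 0,"wz": 0,"claw": 1}]'

```text
clock: 47.5
tcp_pos: [0.5953, 0.2245, 0.1115]
orientation: [0.0, -0.676, 0.737, -0.0]
wrist_force: [1.1, -0.5, -4.5]
finger_gap: 0.0247
grip_force: 60.8
```

```bash
python3 st.py
```

```text
47.5 q [ 0.23  0.49  0.01  1.09  0.   -1.25] tcp [0.5953 0.2245 0.1115] yaw 175.04 z [ 0.  0. -1.] F [ 1.1 -0.5 -4.5] gap 0.0247 grip 60.8
```

>>> carry_out --moves '[{"tx": 0,"ty": 0,"tz": -0.7,"wx": 0,"wy": 0,"wz": 0,"claw": 1},{"tx": 0,"ty": 0,"tz": -0.7,"wx": 0,"wy": 0,"wz": 0,"claw": 1},{"tx": 0,"ty": 0,"tz": -0.5,"wx": 0,"wy": 0,"wz": 0,"claw": 1},{"tx": 0,"ty": 0,"tz": -0.3,"wx": 0,"wy": 0,"wz": 0,"claw": 1},{"tx": 0,"ty": 0,"tz": 0,"wx": 0,"wy": 0,"wz": 0,"claw": 1},{"tx": 0,"ty": 0,"tz": 0,"wx": 0,"wy": 0,"wz": 0,"claw": 1}]'

```text
clock: 48.25
tcp_pos: [0.5953, 0.2245, 0.0894]
orientation: [0.0, -0.676, 0.737, -0.0]
wrist_force: [0.1, -0.3, -4.6]
finger_gap: 0.0249
grip_force: 60.8
```

```bash
python3 st.py
```

```text
48.25 q [ 0.23  0.5  -0.03  1.04  0.   -1.25] tcp [0.5953 0.2245 0.0894] yaw 175.04 z [ 0.  0. -1.] F [ 0.1 -0.3 -4.6] gap 0.0249 grip 60.8
```

>>> carry_out --moves '[{"tx": 0,"ty": 0,"tz": -0.2,"wx": 0,"wy": 0,"wz": 0,"claw": 1},{"tx": 0,"ty": 0,"tz": -0.15,"wx": 0,"wy": 0,"wz": 0,"claw": 1},{"tx": 0,"ty": 0,"tz": 0,"wx": 0,"wy": 0,"wz": 0,"claw": 1},{"tx": 0,"ty": 0,"tz": 0,"wx": 0,"wy": 0,"wz": 0,"claw": 1}]'

```text
clock: 48.75
tcp_pos: [0.5954, 0.2245, 0.0867]
orientation: [0.0, -0.676, 0.737, -0.0]
wrist_force: [-3.2, -1.2, 5.8]
finger_gap: 0.0249
grip_force: 61.8
```

```bash
python3 st.py
```

```text
48.75 q [ 0.23  0.5  -0.03  1.04 -0.   -1.25] tcp [0.5954 0.2245 0.0867] yaw 175.04 z [ 0.001  0.    -1.   ] F [-3.2 -1.2  5.8] gap 0.0249 grip 61.8
```

Seated. Release, retreat, check.

>>> carry_out --moves '[{"tx": 0,"ty": 0,"tz": 0,"wx": 0,"wy": 0,"wz": 0,"claw": -0.4},{"tx": 0,"ty": 0,"tz": 0,"wx": 0,"wy": 0,"wz": 0,"claw": -0.4},{"tx": 0,"ty": 0,"tz": 0,"wx": 0,"wy": 0,"wz": 0,"claw": -0.4},{"tx": 0,"ty": 0,"tz": 4,"wx": 0,"wy": 0,"wz": 0,"claw": -0.4},{"tx": 0,"ty": 3,"tz": 6,"wx": 0,"wy": 0,"wz": 0,"claw": -0.4},{"tx": 0,"ty": 3,"tz": 6,"wx": 0,"wy": 0,"wz": 0,"claw": -0.4},{"tx": 0,"ty": 0,"tz": 0,"wx": 0,"wy": 0,"wz": 0,"claw": -0.4},{"tx": 0,"ty": 0,"tz": 0,"wx": 0,"wy": 0,"wz": 0,"claw": -0.4}]'

```text
clock: 49.75
tcp_pos: [0.5951, 0.2805, 0.2371]
orientation: [-0.0, -0.676, 0.737, -0.0]
wrist_force: [-0.6, -0.9, -0.5]
finger_gap: 0.0595
grip_force: 0.0
```

```bash
python3 bed.py; python3 - <<'E'
from st import *
c=cam("wrist");s=cam("side")
a=cv2.resize(c["image"][60:270,200:420],None,fx=1.8,fy=1.8,interpolation=cv2.INTER_CUBIC)
b=cv2.resize(s["image"][110:320,220:420],(400,a.shape[0]),interpolation=cv2.INTER_CUBIC)
cv2.imwrite("pics/end.png",np.hstack([a,b]))
P=cloud(s);
P=cloud(c);Z=P[...,2]
m=(Z>.067)&(Z<.073)&(np.hypot(P[...,0]-.6,P[...,1]-.278)<.1)
for x,y in [(.637,.22),(.5535,.228),(.646,.329),(.563,.337)]:
    k=m&(np.hypot(P[...,0]-x,P[...,1]-y)<.022)&(np.hypot(P[...,0]-x,P[...,1]-y)>.011);print("ear z",np.round(np.median(Z[k]),4))
E
```

```text
49.75 q [ 0.32  0.48  0.31  1.4  -0.   -1.17] tcp [0.5951 0.2805 0.2371] yaw 175.07 z [-0. -0. -1.] F [-0.6 -0.9 -0.5] gap 0.0595 grip 0.0
lugN (array([595.8, 223.8]), array([23.4, 25.7]), 85.2, np.int64(767)) [0.5955 0.2232 0.1077]
lugW (array([606.3, 333.3]), array([40.3, 25.4]), 85.4, np.int64(960)) [0.6057 0.3304 0.1077]
stud (array([637.3, 220. ]), array([13.1, 13.3]), 83.4, np.int64(159)) [0.6366 0.2197 0.0846]
stud (array([553.3, 227.8]), array([12.3, 12.7]), 79.3, np.int64(140)) [0.5534 0.2275 0.085 ]
stud (array([646.5, 329.2]), array([11.3, 11.9]), 70.2, np.int64(104)) [0.6462 0.3287 0.085 ]
stud (array([562.9, 337. ]), array([12.9, 11.9]), 39.0, np.int64(110)) [0.5631 0.336  0.0851]
ear z 0.07
ear z 0.07
ear z 0.0699
ear z 0.0698
```

View pics/end.png

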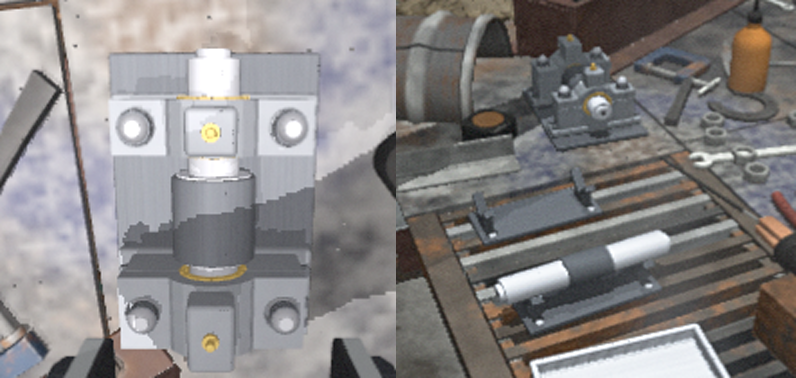

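The picture shows both caps fully down (ears at 70 mm, lugs at 108 mm) over the thick roller, and the slim roller lying in rest_b. Handing in.

```bash
python3 -c "
from workcell import env
print(env.hand_in())"
```

```text
the job is handed in; nothing more can be done
None
```

I changed the roller and handed the job in at about 50 s on the robot clock: the thick roller is in the bearings (about 2.5 mm off centre along its axis), the slim roller is in rest_b, and both caps are fully down on their own blocks; no verdict came back.

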